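Put the welding-practice kit away

TASK

The practice weld is finished, so put the kit away. Draw the practice filler rod out of its slanted rest and stand it upright, grip end up, in the upright pipe cup; and lift the tall practice plate out of the T-joint base and slide it down on edge into the empty slot of the plate rack, fully home. Lower both all the way in rather than dropping them, in either order, and leave everything else on the table where it is.

Things in the scene. Friction and masses are not known exactly. Their poses are not given: they have to be found in the camera images.
- rod_mid (a point): Centre of the practice filler rod, a round stick 195 mm long, 90 g: lower 98 mm a bare 14 mm metal rod, upper 97 mm a 22 mm black grip. z runs along it from foot to grip end (each 97.5 mm away). At the start it stands in the slanted rest, leaning about 37 degrees from vertical, grip end up, to the robot's right and a little towards it, grip free all round. Best held 30 mm below the grip end.
- rest: Slanted rest, fixed to the table: a steel tube (outside 24 mm, inside 19 mm, 70 mm long, floor 4 mm thick) on an 110 x 80 x 8 mm foot plate. Origin: centre of the foot plate's underside. The tube leans 33 degrees from vertical towards the rest's -x; the bottom of the tube is at x = +20 mm, z = 20 mm. Its y axis is level.
- cup_mouth (a point): Centre of the mouth of the upright storage cup, fixed to the table: a vertical steel pipe offcut (outside 33 mm, inside 26 mm) on an 84 mm round plate. The mouth is 86 mm above the table and the cup's inner floor 76 mm below the mouth (10 mm above the table). z points up.
- plate_mid (a point): Centre of the tall practice plate, a plain aluminium slab 8 mm thick (x), 90 mm wide (y), 110 mm tall (z), 200 g. At the start it stands upright in the groove (11 mm wide, 16 mm deep) of the T-joint base, its foot 8 mm above the table, free above. Best held across the thickness about 20 mm below the top edge.
- tbase: T-joint base, fixed to the table: a steel plate 110 x 120 x 8 mm with two aluminium guide rails 92 mm long on top that form a groove along its y axis. Origin: centre of the underside.
- slot_floor (a point): Centre of the floor of the plate rack's empty slot, 12 mm above the table. The slot runs along y: 92 mm long, open at both ends and above, 11 mm wide (x), 31 mm deep plus a flared mouth whose top is 38 mm above this point. A plate fully home stands on this floor, its width along y. Which of the rack's three blocks is empty varies.
- rack: Plate rack, fixed to the table: a steel strip 136 x 104 x 6 mm, origin at the centre of its underside, carrying three black slotted blocks side by side along x, slots 43 mm apart, tops 51 mm above the table. Two slots hold short plates (tops up to 67 mm above the table), the third is empty.
- tin: Bystander: small round tin, 56 mm across, 45 mm high. Origin at the centre of its underside.
- pipe: Bystander: short pipe piece standing on end, 60 mm across, 55 mm high. Origin at the centre of its underside.
- marker: Bystander: white marker pen with a black cap, lying, 135 mm long along x, 17 mm thick. Origin on the table under its middle.
- brush: Bystander: wire brush with a wooden handle, bristles down, lying along x, 230 mm long, 33 mm high. Origin on the table under it.
- magnet: Bystander: square welding magnet, 75 x 75 x 19 mm. Origin at the centre of its underside.
- drink: Bystander: white paper drinking cup, 76 mm across, 85 mm high. Origin at the centre of its underside.
- hammer: Bystander: chipping hammer, black grip, 250 mm long along its x. Origin on the table under its head; the grip runs to -x.
Not all that is in view belongs to the job. What is shaped like the part that bears plate_mid but orange is not meant.

How it is judged:
By the outcome, as a careful person would: the job done as asked, in the order asked, and still so for the second after the job is handed in, with the robot touching nothing.
It also fails if it takes over 59 s, if anything falls off the work surface, if the arm or the gripper's body presses on something with over 40 N, if the wrist force passes 120 N, or if a joint passes its speed limit or range.

ROBOT

A 6-joint arm with a two-finger parallel gripper is mounted at the origin on the work surface. World frame = base frame: x ahead of the robot, y to its left, z up, the work surface at z = 0. Lengths are in m, angles in rad, forces in N, time in s.
With the tool pointing down it reaches from about 0.35 to 0.725 m from the base axis. Payload 6 kg.
Tool frame: the origin (TCP) lies midway between the tips of the shut fingers; the grasp point (between the pads) lies 19 mm behind it; z points along the fingers, x is the direction in which the jaws open and shut, and the axes are right-handed (so a half turn about z gives the same grasp; the last joint's range is limited). The gripper opens to 85 mm and grips with 20 to 120 N. Pads are 22 mm wide; open, the fingers measure 114 mm over their backs; the gripper's body (76 mm by 85 mm) begins 54 mm behind the grasp point. The pads swing forward as they close: fully open they stand 13 mm farther back than shut.
Start: joints at [1.632, 0.04, 0.085, 0, -1.615, -0.334], TCP at [0.162, 0.578, 0.208] pointing down, gripper open.
Joint ranges: [-2.56, 2.56], [-1.29, 2.01], [-1.08, 1.49], [-3.29, 1.98], [-2.81, -0.18], [-2.99, 2.99]. Speed limits (rad/s): [2.57, 2.57, 3.01, 3.14, 3.14, 3.14].

INTERFACE

Orientations are given as a unit quaternion [w, x, y, z].
In Python, from bench import ctrl gives the robot as it stands.
- The arm moves only by the tool jog_arm, never from a script. Its argument "rows" is a list of rows, each a list of 3 entries, a list of its own where there are three numbers: the turn, a rotation vector about the tool's x, y, z in rad, then the shift along the tool's x, y, z in mm, then the opening, from -1 (shut) to 1 (fully open). A call has 1 to 12 rows; each row is the pose to reach, as a shift and turn from the pose commanded when the call began, along the tool's axes at that moment; what a row does not reach only later rows make up. A row lasts 1/12 s, in which the tool goes at most 41.7 mm and 7.16 degrees, less where a joint would pass 70% of its speed; a pose out of reach is approached as far as the arm can. A call with a gripper value outside its range is refused whole. The fingers move at their own pace and stop on an object; "newtons" is the grip in N (left out, the last holds). Time passes only in rows, so rows that repeat a pose let the fingers close. It gives the time, the measured TCP pose, the force and the opening at its end, in the units of the state.
- ctrl.get_obs(): the state, without advancing time (a new reading comes with each control period).
- ctrl.get_image(name): name is "side" or "top"; returns the picture (400x640x3 uint8, red, green, blue); there is no depth.
- ctrl.calibration(name): a dict with "fx", "fy", "cx", "cy" (pixels), "D" ([k1, k2, p1, p2, k3] as OpenCV has them; the pictures are not rectified), "R" (3x3) and "t" (3): a world point X has camera coordinates R X + t. Camera axes: x right, y down, z forward; pixel columns grow to the right and rows downward; lengths in m; the calibration is good to about 2 mm. A picture is of the moment at which its call begins. calibration takes no time and is no camera call.
- ctrl.sign_off(): hands the job in, once; it reports no verdict.
The state is a dict: "t": time; "joint_pos": joint angles; "joint_vel": joint speeds; "tau": joint torques, N m; "ee_pos": TCP position; "ee_rot": TCP orientation; "ft_force": force on the tool from outside, world axes, zero at the start; "wrist_torque": the same for the moment, N m; "opening": opening from 0.0 (shut) to 1.0 (fully open).
Only numpy, scipy, OpenCV 4.12 (cv2) and the standard library are available. Lean on these libraries where they do the work, as an engineer would, in place of code of your own. Each camera call takes 0.05 s, during which the arm holds its last target.

## Working session

There is one attempt and no reset: what is moved stays moved. The work goes in short steps, Python scripts to look and compute and a tool call to move; the robot and the scene stay as the last step left them, time stands still between calls to the robot, and variables do not carry over. Pictures are saved under pics/ and viewed, and the job is handed in when it is done.

Besides the shell and the picture viewer there is one more tool, called after "Emit:" as name([rows], argument=value, ...), one row to a line, values as JSON. jog_arm: Moves the arm, as the interface text tells. Its arguments: {"type":"object","properties":{"rows":{"type":"array","items":{"type":"array"}},"newtons":{"type":"number"}},"required":["rows"]}

```bash
mkdir -p pics; ls; python3 - <<'E'
from bench import ctrl
import cv2, numpy as np
o=ctrl.get_obs(); print({k:np.round(v,4).tolist() for k,v in o.items()})
for n in("side","top"):
    im=ctrl.get_image(n); cv2.imwrite(f"pics/{n}0.png",im[:,:,::-1]); c=ctrl.calibration(n)
    print(n,{k:np.round(v,4).tolist() for k,v in c.items()}, -np.array(c["R"]).T@np.array(c["t"]))
E
```

```text
pics
{'t': 0.0, 'joint_pos': [1.6317, 0.0408, 0.0838, -0.0004, -1.6155, -0.3337], 'joint_vel': [0.0002, 0.0011, -0.0001, 0.0005, -0.0003, 0.0006], 'tau': [-0.0001, -36.8207, 34.7411, 6.9324, -0.0054, 0.0], 'ee_pos': [0.1615, 0.5775, 0.2067], 'ee_rot': [-0.0007, -0.6044, 0.7967, -0.0006], 'ft_force': [0.2723, 0.4563, 0.7616], 'wrist_torque': [0.0189, 0.0068, 0.0436], 'opening': 1.0017}
side {'fx': 368.6246, 'fy': 368.6246, 'cx': 318.2727, 'cy': 196.5002, 'D': [0.01, 0.0, 0.0, 0.0, 0.0], 'R': [[-0.9898, -0.1417, -0.0166], [-0.0981, 0.7603, -0.6421], [0.1036, -0.6339, -0.7664]], 't': [0.4954, 0.1993, 1.1602]} [0.389726   0.65418778 1.0254151 ]
top {'fx': 436.6951, 'fy': 436.6951, 'cx': 320.1153, 'cy': 201.6383, 'D': [-0.015, 0.0, 0.0, 0.0, 0.0], 'R': [[-0.0157, -0.9996, 0.0214], [-0.9946, 0.0134, -0.1031], [0.1028, -0.0229, -0.9944]], 't': [-0.1237, 0.5276, 1.4376]} [ 0.37497676 -0.09779971  1.48668286]
```

View pics/side0.png

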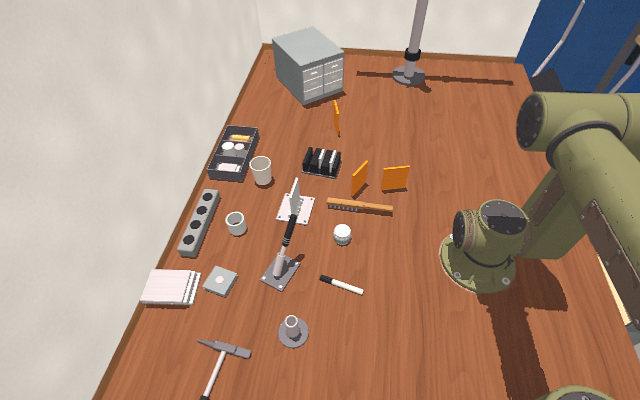

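View pics/top0.png

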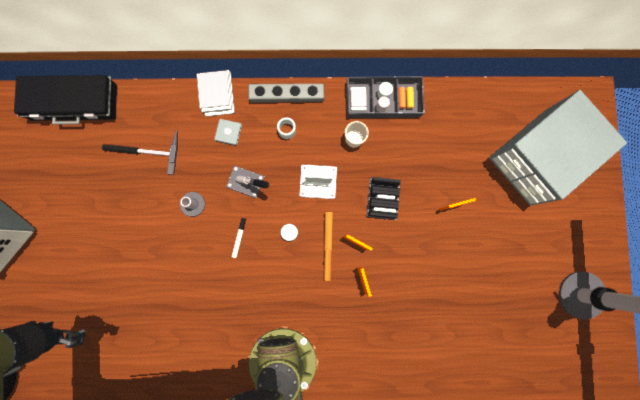

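The side view shows the plate at (295,195) in the T-base, the rod at (287,235) in its rest at (281,270), the cup at (292,325) and the rack at (322,160). The top view shows them at (318,180), (248,182), (188,203) and (384,198). I'll zoom in on these next.

```bash
python3 - <<'E'
import cv2, numpy as np
t=cv2.imread("pics/top0.png"); s=cv2.imread("pics/side0.png")
cv2.imwrite("pics/topz.png",cv2.resize(t[150:230,170:410],None,fx=3.3,fy=3.3*1,interpolation=cv2.INTER_CUBIC))
cv2.imwrite("pics/sidez1.png",cv2.resize(s[140:300,250:350],None,fx=3.7*1,fy=3.7,interpolation=cv2.INTER_CUBIC))
cv2.imwrite("pics/topz2.png",cv2.resize(t[155:225,220:410],None,fx=4.2,fy=4.2,interpolation=cv2.INTER_CUBIC))
E
```

```text
(no output)
```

View pics/topz2.png

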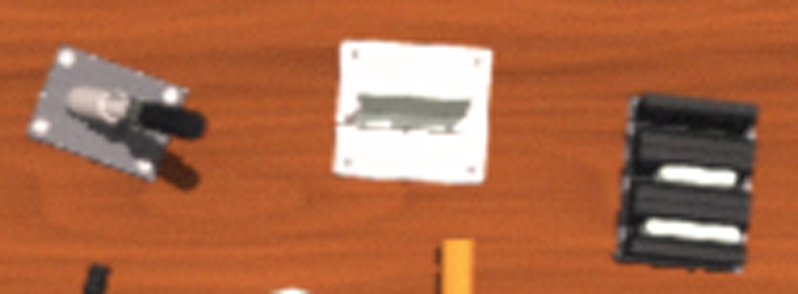

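View pics/sidez1.png

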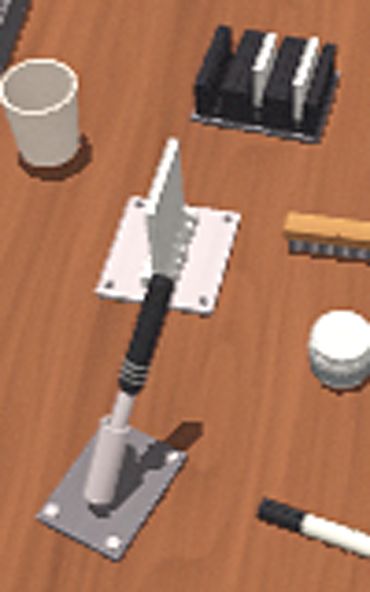

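Candidates in the top view:
- **Plate:** the grey slab in the white T-base at (318,180). Look-alikes are the orange slabs at (457,204), (358,242) and (364,283), and the short white plates in the rack at (386,197) and (385,210). I take the grey one.
- **Rod:** black grip at (261,183). Look-alikes are the marker at (239,238) and the hammer at (140,151). I take the one in the rest.
- **Slot:** the farthest block (+x), at about (386,183), is empty.

Next I'll measure.

```bash
cat > h.py <<'E'
import cv2, numpy as np, json
from bench import ctrl
from scipy.spatial.transform import Rotation as Rn
C={n:{k:np.array(v,float) for k,v in ctrl.calibration(n).items()} for n in("side","top")}
def K(n):
    c=C[n]; return np.array([[c["fx"],0,c["cx"]],[0,c["fy"],c["cy"]],[0,0,1.]])
def ray(n,uv):
    p=cv2.undistortPoints(np.array(uv,float).reshape(1,1,2),K(n),C[n]["D"])[0,0]
    d=C[n]["R"].T@np.array([p[0],p[1],1]); o=-C[n]["R"].T@C[n]["t"]; return o,d/np.linalg.norm(d)
def onz(n,uv,z):
    o,d=ray(n,uv); return o+d*(z-o[2])/d[2]
def tri(a,b):
    o1,d1=ray("top",a);o2,d2=ray("side",b)
    s=np.linalg.lstsq(np.c_[d1,-d2],o2-o1,rcond=None)[0]
    p,q=o1+d1*s[0],o2+d2*s[1]; return (p+q)/2,np.linalg.norm(p-q)
def proj(n,X): return cv2.projectPoints(np.array(X,float).reshape(-1,3),cv2.Rodrigues(C[n]["R"])[0],C[n]["t"],K(n),C[n]["D"])[0].reshape(-1,2)
def crop(f,u0,v0,u1,v1,s,out):
    im=cv2.imread(f)[v0:v1,u0:u1]; im=cv2.resize(im,None,fx=s,fy=s,interpolation=cv2.INTER_CUBIC)
    for u in range((u0//10+1)*10,u1,10):
        x=int((u-u0+.5)*s); cv2.line(im,(x,0),(x,5 if u%50 else 15),(0,255,255),1); cv2.putText(im,str(u),(x-10,25),0,.35,(0,255,255),1)
    for v in range((v0//10+1)*10,v1,10):
        y=int((v-v0+.5)*s); cv2.line(im,(0,y),(8,y),(0,255,255),1); cv2.putText(im,str(v),(10,y+4),0,.35,(0,255,255),1)
    cv2.imwrite(out,im)
E
python3 - <<'E'
from h import *
t="pics/top0.png";s="pics/side0.png"
crop(t,220,155,345,215,6.4,"pics/a.png"); crop(t,360,170,410,225,10,"pics/b.png")
crop(s,255,170,325,295,4.8,"pics/c.png"); crop(s,295,140,350,185,10,"pics/d.png")
crop(t,172,185,210,222,10,"pics/e.png"); crop(s,270,305,320,355,10,"pics/f.png")
a=cv2.imread("pics/b.png");b=cv2.imread("pics/d.png");e=cv2.imread("pics/e.png");f=cv2.imread("pics/f.png")
def st(x,y):
    h=max(x.shape[0],y.shape[0]);return np.hstack([cv2.copyMakeBorder(i,0,h-i.shape[0],0,0,0) for i in(x,y)])
g=st(a,b);cv2.imwrite("pics/bd.png",cv2.resize(g,None,fx=.75,fy=.75))
g=st(e,f);cv2.imwrite("pics/ef.png",cv2.resize(g,None,fx=.85,fy=.85))
E
```

```text
(no output)
```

View pics/a.png

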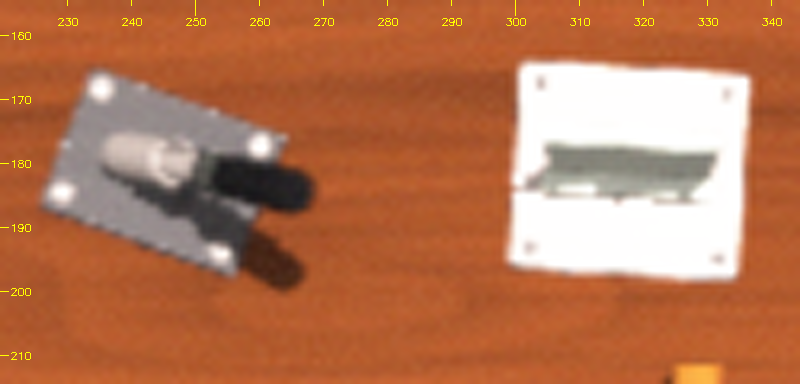

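View pics/bd.png

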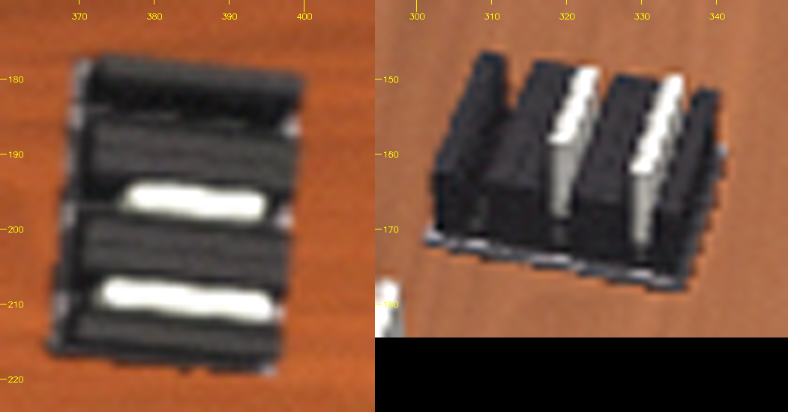

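View pics/c.png

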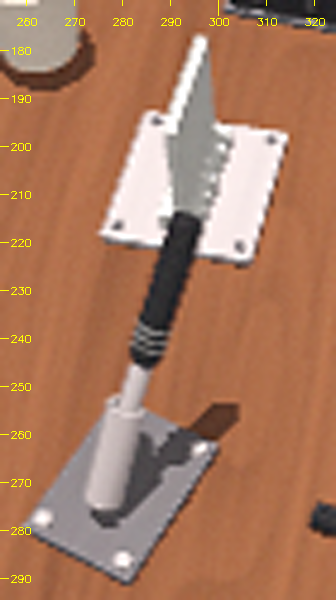

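View pics/ef.png

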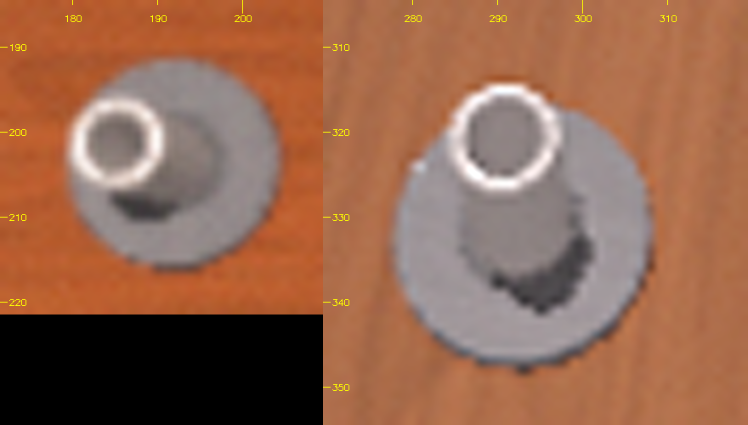

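```bash
cat > m.py <<'E'
from h import *
P=lambda x,y,s,u0,v0:(u0+x/s-.5,v0+y/s-.5)
pr=lambda l,p:print(l,np.round(np.array(p)*1000,1).tolist())
# cup
m,e=tri((185.2,201),(290.6,320.3)); pr("cup tri",m);print(e); pr("cup top z86",onz("top",(185.2,201),.086)); pr("cup side z86",onz("side",(290.6,320.3),.086))
# discs base centre
pr("cup plate top",onz("top",(192.2,203.6),.004)); pr(" side",onz("side",(293,332),.004))
A=[P(x,y,6.4,220,155) for x,y in((522,62),(750,75),(738,280),(509,265))]
Q=np.array([onz("top",a,.008) for a in A]); pr("tbase top",Q); pr("c",Q.mean(0)); pr("len",[np.linalg.norm(Q[i]-Q[(i+1)%4]) for i in range(4)])
d=(Q[0]-Q[1]+Q[3]-Q[2]);print("y-dir yaw from +y deg",np.degrees(np.arctan2(-d[0],d[1])))
d=(Q[0]-Q[3]+Q[1]-Q[2]);print("x-dir yaw",np.degrees(np.arctan2(d[1],d[0])))
A=[P(x,y,4.8,255,170) for x,y in((150,110),(288,136),(248,264),(100,235))]
Q=np.array([onz("side",a,.008) for a in A]); pr("tbase side",Q); pr("c",Q.mean(0))
pr("plate face top edge L",onz("top",P(545,144,6.4,220,155),.118));pr("R",onz("top",P(717,152,6.4,220,155),.118))
for q in((195,35),(207,37),(178,135),(166,134)): pr("plate side topface",onz("side",P(*q,4.8,255,170),.118))
# rack: strip corners top / block tops
R=[onz("top",a,.051) for a in((372.3,176.7),(399.7,180))]; pr("rack far top edge",R)
for a in((376,179.5),(398,183)):pass
for z,l in((.006,((366,216),(396,219.5)) ),): pr("strip near",[onz("top",a,z) for a in l])
pr("plate tops z67",[onz("top",a,.067) for a in((377,194.5),(394.5,197),(374,208),(395.5,210.5))])
S=[onz("side",a,.006) for a in((301.5,171.5),(335.8,178.3),(341,160))]; pr("strip side",S)
pr("side block tops far-block corners",[onz("side",a,.051) for a in((309,147.5),(311.5,148))])
pr("rod tip",tri((267,185),(297,214))[0]);print(tri((266,185),(294,215)))
E
python3 m.py
```

```text
cup tri [527.8, 302.3, 88.4]
0.000757996096528284
cup top z86 [527.7, 302.9, 86.0]
cup side z86 [528.6, 301.4, 86.0]
cup plate top [527.4, 302.5, 4.0]
 side [527.8, 302.0, 4.0]
tbase top [[658.0, -68.5, 8.0], [649.5, -190.8, 8.0], [538.8, -182.2, 8.0], [548.4, -60.4, 8.0]]
c [598.7, -125.5, 8.0]
len [122.6, 111.0, 122.2, 109.8]
y-dir yaw from +y deg -4.256509381029602
x-dir yaw -4.342813246782409
tbase side [[647.5, -191.4, 8.0], [539.8, -179.4, 8.0], [550.4, -59.6, 8.0], [659.7, -71.0, 8.0]]
c [599.4, -125.3, 8.0]
plate face top edge L [595.6, -81.6, 118.0]
R [590.5, -166.7, 118.0]
plate side topface [602.0, -172.1, 118.0]
plate side topface [593.3, -171.3, 118.0]
plate side topface [596.7, -80.7, 118.0]
plate side topface [604.8, -80.6, 118.0]
rack far top edge [[604.7, -306.3, 51.0], [592.4, -397.7, 51.0]]
strip near [[476.8, -287.5, 6.0], [463.3, -389.7, 6.0]]
plate tops z67 [[542.8, -317.8, 67.0], [533.8, -375.2, 67.0], [498.4, -306.6, 67.0], [489.2, -377.1, 67.0]]
strip side [[608.9, -304.4, 6.0], [474.8, -285.8, 6.0], [465.5, -385.6, 6.0]]
side block tops far-block corners [[592.3, -392.9, 51.0], [582.3, -391.3, 51.0]]
rod tip [558.4, 30.7, 184.0]
(array([0.56265437, 0.03419645, 0.18221559]), np.float64(0.0005861004199165824))
```

```bash
cat > rod.py <<'E'
from h import *
t=cv2.imread("pics/top0.png").astype(int); s=cv2.imread("pics/side0.png").astype(int)
def blk(im,u0,v0,u1,v1,th):
    m=np.zeros(im.shape[:2],np.uint8); sub=im[v0:v1,u0:u1]; m[v0:v1,u0:u1]=(sub.max(2)<th); 
    n,l,st,c=cv2.connectedComponentsWithStats(m); k=1+np.argmax(st[1:,4]); 
    return (l==k).astype(np.uint8)
for n,im,b,th in(("top",t,(250,175,275,192),50),("side",s,(280,208,305,248),60)):
    m=blk(im,*b,th); v,u=np.nonzero(m); p=np.c_[u,v].astype(np.float32)
    vx,vy,x0,y0=cv2.fitLine(p,cv2.DIST_L2,0,.01,.01).ravel(); d=(p-[x0,y0])@[vx,vy]
    w=(p-[x0,y0])@[-vy,vx]
    print(n,len(p),(x0,y0),(vx,vy),d.min(),d.max(),w.min(),w.max(), np.array([x0,y0])+d.min()*np.array([vx,vy]),np.array([x0,y0])+d.max()*np.array([vx,vy]))
P=lambda x,y:(220+x/6.4-.5,155+y/6.4-.5)
Q=np.array([onz("top",P(*a),.008) for a in((90,68),(288,137),(235,278),(42,205))])
print(np.round(Q*1000,1),np.round(Q.mean(0)*1000,1),[round(np.linalg.norm(Q[i]-Q[(i+1)%4])*1e3,1) for i in range(4)])
d=Q[1]-Q[0]+Q[2]-Q[3];print("-x dir of rest",np.degrees(np.arctan2(d[1],d[0])))
E
python3 rod.py
```

```text
top 78 (np.float32(259.94873), np.float32(183.42308)) (np.float32(0.9700005), np.float32(0.24310297)) -7.086227 7.2230887 -2.8490589 2.7326639 [253.07509 181.7004 ] [266.95514 185.17903]
side 145 (np.float32(290.17242), np.float32(226.35863)) (np.float32(0.31004748), np.float32(-0.9507211)) -12.051301 12.316243 -3.086125 2.9488277 [286.43594 237.81606] [293.99106 214.64932]
[[657.5 162.4   8. ]
 [618.8  56.8   8. ]
 [543.4  85.1   8. ]
 [583.9 187.5   8. ]] [600.9 123.    8. ] [np.float64(112.4), np.float64(80.5), np.float64(110.1), np.float64(77.8)]
-x dir of rest -110.82159161262295
```

```bash
cat > rod2.py <<'E'
from h import *
def plane(n,c,d):
    o,a=ray(n,np.array(c)-8*np.array(d)); _,b=ray(n,np.array(c)+8*np.array(d)); N=np.cross(a,b); return o,N/np.linalg.norm(N)
o1,N1=plane("top",(259.95,183.42),(.970,.2431)); o2,N2=plane("side",(290.17,226.36),(.31,-.9507))
r=np.cross(N1,N2); r/=np.linalg.norm(r); r*=np.sign(r[2])
p0=np.linalg.lstsq(np.array([N1,N2,r]),np.array([N1@o1,N2@o2,0.]),rcond=None)[0]
def near(n,uv):
    o,d=ray(n,uv); s=np.linalg.lstsq(np.c_[r,-d],o-p0,rcond=None)[0]; return p0+r*s[0]
print("r",r,"lean",np.degrees(np.arccos(r[2])),"az",np.degrees(np.arctan2(r[1],r[0])))
for n,uv in(("top",(266.95,185.18)),("side",(294,214.65)),("side",(286.44,237.8)),("top",(253,181.7))): print(n,near(n,uv).round(4))
az=np.radians(-110.8);f=np.array([np.cos(az),np.sin(az)])
B=np.array([.6009,.123])-.020*f
for L in(33,37):
    u=np.r_[f*np.sin(np.radians(L)),np.cos(np.radians(L))]
    print(L,"pred tip",np.r_[B,.02]+u*.199, "grip at tip z .18 line")
print("line at z=.02,.1,.18",[ (p0+r*((z-p0[2])/r[2])).round(4) for z in(.02,.1,.18)])
E
python3 rod2.py
```

```text
r [-0.2447632  -0.57666159  0.77945647] lean 38.78916315648358 az -112.99872651388552
top [0.5603 0.0303 0.1928]
side [0.5625 0.0355 0.1857]
side [0.5808 0.0786 0.1275]
top [0.5817 0.0807 0.1246]
33 pred tip [0.56951452 0.04037715 0.18689544] grip at tip z .18 line
37 pred tip [0.56547411 0.02974068 0.17892847] grip at tip z .18 line
line at z=.02,.1,.18 [array([0.6145, 0.1581, 0.02  ]), array([0.5894, 0.0989, 0.1   ]), array([0.5643, 0.0397, 0.18  ])]
```

```bash
cat > ov.py <<'E'
from h import *
az=np.radians(-110.8);f=np.array([np.cos(az),np.sin(az)])
B=np.r_[np.array([.6009,.123])-.020*f,.02]
u=np.r_[f*np.sin(np.radians(37)),np.cos(np.radians(37))]
u3=np.r_[f*np.sin(np.radians(33)),np.cos(np.radians(33))]
F=B+u3*.004
sets=[([B,B+u3*.07],(0,255,0)),([F,F+u*.195],(0,0,255))]
m=[np.array([.6145,.1581,.02]),np.array([.5643,.0397,.18])]
sets.append((m,(255,255,0)))
for n,b,s,o in(("top",(222,160,280,205),13,"ovt"),("side",(255,205,305,295),6.5,"ovs")):
    crop(f"pics/{n}0.png",*b,s,f"pics/{o}.png"); im=cv2.imread(f"pics/{o}.png")
    for p,c in sets:
        q=((proj(n,p)-[b[0],b[1]]+.5)*s).astype(int); cv2.line(im,tuple(map(int,q[0])),tuple(map(int,q[1])),c,1)
    cv2.imwrite(f"pics/{o}.png",im)
E
python3 ov.py
```

```text
(no output)
```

View pics/ovt.png

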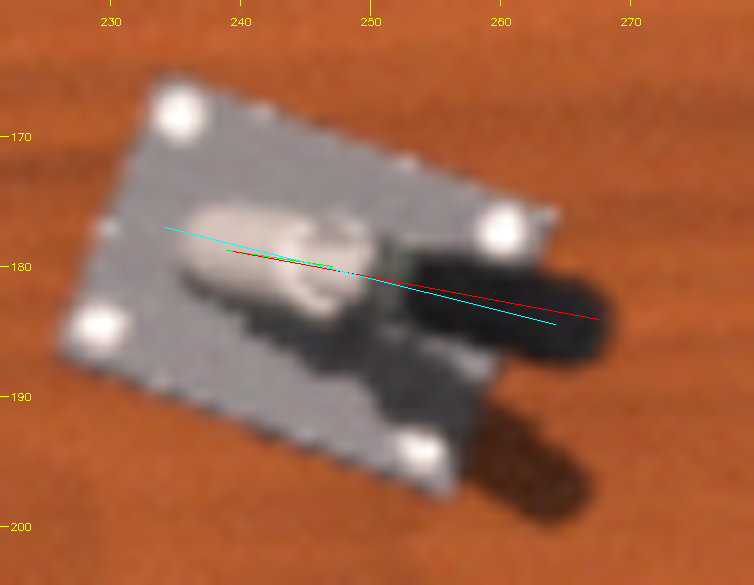

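View pics/ovs.png

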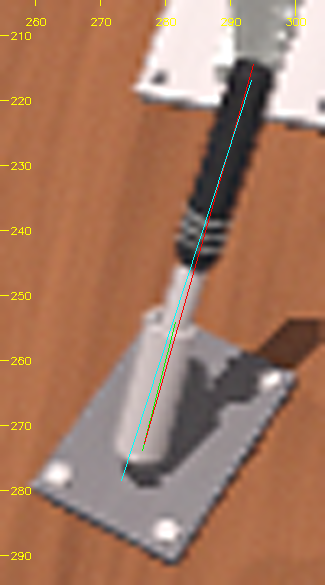

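```bash
cat > rod3.py <<'E'
from h import *
def solve(T,S):
    def pl(n,ab):
        o,a=ray(n,ab[0]);_,b=ray(n,ab[1]);N=np.cross(a,b);return o,N/np.linalg.norm(N)
    o1,N1=pl("top",T);o2,N2=pl("side",S);r=np.cross(N1,N2);r/=np.linalg.norm(r);r*=np.sign(r[2])
    p0=np.linalg.lstsq(np.array([N1,N2,r]),np.array([N1@o1,N2@o2,0.]),rcond=None)[0]
    print("lean %.1f az %.1f"%(np.degrees(np.arccos(r[2])),np.degrees(np.arctan2(r[1],r[0]))),[ (p0+r*((z-p0[2])/r[2])).round(4) for z in(.025,.1,.15,.18)])
solve(((249,180.3),(265.5,184.0)),((281.7,253),(292.8,215.5)))
solve(((248,180.2),(265.5,184.0)),((281.7,253),(292.8,215.5)))
solve(((238.5,178.6),(265.5,184.0)),((276,274),(292.8,215.5)))
for T,S in(((265.5,184),(292.8,215.5)),((266,184.2),(292.8,215.2)),((252.5,181.2),(285,243)),((248.5,180.2),(281.5,253.5))):print(tri(T,S))
E
python3 rod3.py
```

```text
lean 35.0 az -113.2 [array([0.6095, 0.1399, 0.025 ]), array([0.5888, 0.0916, 0.1   ]), array([0.575 , 0.0595, 0.15  ]), array([0.5668, 0.0401, 0.18  ])]
lean 35.8 az -112.6 [array([0.6097, 0.1433, 0.025 ]), array([0.5889, 0.0935, 0.1   ]), array([0.5751, 0.0603, 0.15  ]), array([0.5668, 0.0403, 0.18  ])]
lean 35.6 az -111.9 [array([0.6082, 0.1437, 0.025 ]), array([0.5881, 0.0938, 0.1   ]), array([0.5748, 0.0605, 0.15  ]), array([0.5667, 0.0405, 0.18  ])]
(array([0.56587676, 0.0357811 , 0.18135979]), np.float64(0.0006666709794302684))
(array([0.56574978, 0.03436958, 0.18086007]), np.float64(0.001515405243221745))
(array([0.58566564, 0.08449598, 0.10794165]), np.float64(0.00022824809729217607))
(array([0.59486671, 0.10188626, 0.0753049 ]), np.float64(0.0012696288053080128))
```

```bash
cat > go.py <<'E'
from h import *
def quat(R): return Rn.from_matrix(R)
def cur():
    o=ctrl.get_obs(); q=np.array(o["ee_rot"]); return np.array(o["ee_pos"]),Rn.from_quat(q[[1,2,3,0]]),o
def rel(p,R,c=None):
    p0,R0,o=cur() if c is None else c
    print("rotvec",(R0.inv()*R).as_rotvec().round(3).tolist(),"shift mm",(R0.inv().apply(np.array(p)-p0)*1000).round(1).tolist())
def down(phi): # tool down, tool x at world angle phi deg
    a=np.radians(phi); x=np.array([np.cos(a),np.sin(a),0]); z=np.array([0,0,-1.]); return Rn.from_matrix(np.c_[x,np.cross(z,x),z])
def rodR(lean,az):
    l,a=np.radians([lean,az]); r=np.array([np.sin(l)*np.cos(a),np.sin(l)*np.sin(a),np.cos(l)]); x=np.array([np.sin(a),-np.cos(a),0.])
    if x[0]>0:x=-x
    z=-r; return Rn.from_matrix(np.c_[x,np.cross(z,x),z]),r
E
python3 - <<'E'
from go import *
R,r=rodR(37,-112); g=np.array([.5728,.055,.156])
print(R.as_matrix())
rel(g-.019*r+.16*r,R)
E
```

```text
[[-9.27183855e-01  2.99174128e-01  2.25443876e-01]
 [ 3.74606593e-01  7.40481951e-01  5.57993173e-01]
 [ 2.77555756e-17  6.01815023e-01 -7.98635510e-01]]
rotvec [-0.485, -0.542, 1.617] shift mm [476.8, -527.5, -61.0]
```

Emit:
jog_arm([
  [[-0.485,-0.542,1.617],[477,-527,-61],1],
  [[-0.485,-0.542,1.617],[477,-527,-61],1],
  [[-0.485,-0.542,1.617],[477,-527,-61],1],
  [[-0.485,-0.542,1.617],[477,-527,-61],1],
  [[-0.485,-0.542,1.617],[477,-527,-61],1],
  [[-0.485,-0.542,1.617],[477,-527,-61],1],
  [[-0.485,-0.542,1.617],[477,-527,-61],1],
  [[-0.485,-0.542,1.617],[477,-527,-61],1],
  [[-0.485,-0.542,1.617],[477,-527,-61],1],
  [[-0.485,-0.542,1.617],[477,-527,-61],1],
  [[-0.485,-0.542,1.617],[477,-527,-61],1],
  [[-0.485,-0.542,1.617],[477,-527,-61],1],
], newtons=40)

```text
t: 1.1
ee_pos: [0.4276, 0.1544, 0.2512]
ee_rot: [0.054, 0.055, 0.958, 0.276]
ft_force: [1.5, 2.0, -0.3]
opening: 1.002
```

```bash
python3 - <<'E'
from go import *
R,r=rodR(37,-112); g=np.array([.5728,.055,.156])
print(cur()[2]["joint_pos"])
rel(g-.019*r+.16*r,R)
E
```

```text
[ 0.38150943 -0.57424901 -0.28829783 -0.45081405 -1.5014777  -0.54747049]
rotvec [-0.071, -0.08, 0.245] shift mm [-137.6, -132.0, -92.4]
```

Emit:
jog_arm([
  [[-0.071,-0.08,0.245],[-138,-132,-92],1],
  [[-0.071,-0.08,0.245],[-138,-132,-92],1],
  [[-0.071,-0.08,0.245],[-138,-132,-92],1],
  [[-0.071,-0.08,0.245],[-138,-132,-92],1],
  [[-0.071,-0.08,0.245],[-138,-132,-92],1],
  [[-0.071,-0.08,0.245],[-138,-132,-92],1],
  [[-0.071,-0.08,0.245],[-138,-132,-92],1],
  [[-0.071,-0.08,0.245],[-138,-132,-92],1],
])

```text
t: 1.77
ee_pos: [0.542, -0.021, 0.2672]
ee_rot: [0.059, 0.179, 0.932, 0.31]
ft_force: [0.2, 0.8, -0.2]
opening: 1.001
```

```bash
python3 - <<'E'
from go import *
R,r=rodR(37,-112); g=np.array([.5728,.055,.156])
print(cur()[2]["joint_pos"])
rel(g-.019*r+.16*r,R)
rel(g-.019*r+.06*r,R)
for n in("side","top"): cv2.imwrite(f"pics/{n}1.png",ctrl.get_image(n)[:,:,::-1])
crop("pics/side1.png",240,140,360,260,4.8,"pics/s1.png")
crop("pics/top1.png",230,140,330,230,5.5,"pics/t1.png")
E
```

```text
[-0.14296728 -0.18868249  0.046593   -0.62339828 -1.62211266 -0.32956265]
rotvec [-0.003, -0.004, 0.002] shift mm [-0.1, -1.4, -2.8]
rotvec [-0.003, -0.004, 0.002] shift mm [-0.5, -1.1, 97.2]
```

View pics/s1.png

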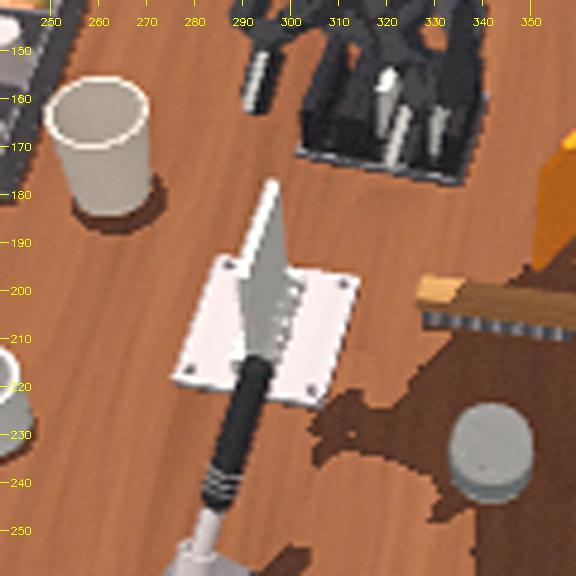

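View pics/t1.png

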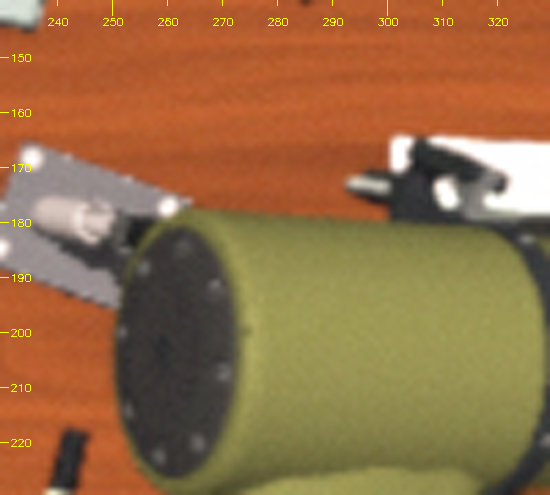

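```bash
python3 - <<'E'
from go import *
p,R,o=cur(); M=R.as_matrix()
for d in(-42,0,42):
    q=p+M@np.array([d,0,-13])*1e-3
    print(q.round(3),proj("side",q),proj("top",q))
E
```

```text
[ 0.578 -0.043  0.279] [[291.54368251 171.88706126]] [[289.99053439 174.33461136]]
[ 0.539 -0.027  0.279] [[304.36369421 177.20649589]] [[284.54607363 188.25500702]]
[ 0.5   -0.012  0.279] [[317.53477297 182.67120233]] [[279.06401753 202.27523588]]
```

```bash
python3 - <<'E'
from go import *
p,R,o=cur(); M=R.as_matrix()
for a,b in(((292.5,173),(293,162.5)),((292.5,173),(291.5,161))):
    X,e=tri(a,b); print(X,e,(M.T@(X-p))*1000)
crop("pics/side1.png",270,120,350,190,8,"pics/s1.png")
E
```

```text
[ 0.57469046 -0.05098164  0.30846608] 0.0032820710333819722 [-42.32889537  10.53493435 -41.84168779]
[ 0.57617022 -0.05097575  0.31357052] 0.0013711867214609341 [-43.70745987  14.03688639 -45.59413152]
```

View pics/s1.png

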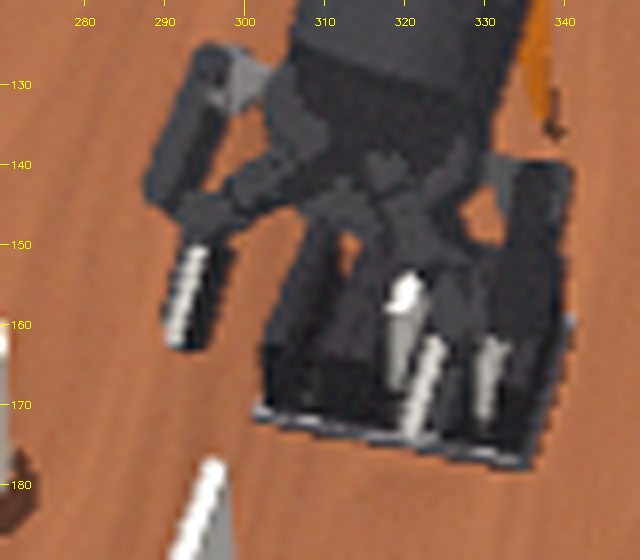

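```bash
python3 - <<'E'
from go import *
p,R,o=cur(); M=R.as_matrix(); print(p,o["joint_vel"].round(3))
for n,uv in(("side",(292,163)),("side",(322,174)),("side",(307,168.5)),("top",(292.5,173))):
    c,d=ray(n,uv); N=M[:,1]; s=N@(p-c)/(N@d); print(n,(M.T@(c+s*d-p)*1000).round(1))
for n in("side","top"): cv2.imwrite(f"pics/{n}2.png",ctrl.get_image(n)[:,:,::-1])
crop("pics/top2.png",270,150,330,190,12,"pics/t2.png")
crop("pics/side2.png",270,120,350,190,8,"pics/s2.png")
E
```

```text
[ 0.54152561 -0.01989637  0.26862583] [ 0.009 -0.017 -0.001  0.001 -0.     0.003]
side [-48.1   0.  -37.2]
side [ 47.    0.  -40.2]
side [  0.2   0.  -38.8]
top [-46.9   0.  -23. ]
```

View pics/t2.png

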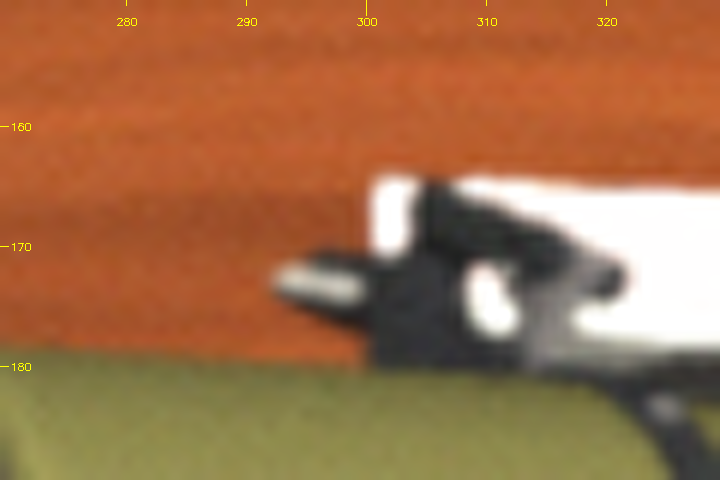

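View pics/s2.png

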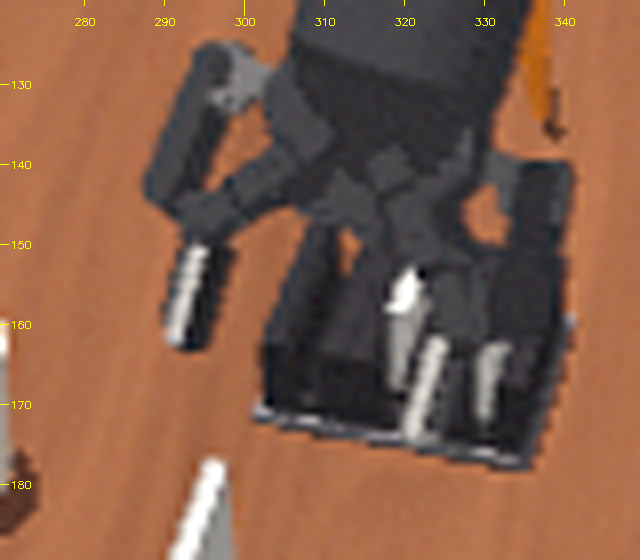

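The side view shows the open finger tips at (292,163) and (322,174). That is roughly 25 mm farther back along the tool than I expected from the TCP. I'll advance partway and compare them directly with the rod in the image.

Emit:
jog_arm([
  [[0,0,0],[0,-2,35],1],
  [[0,0,0],[0,-2,70],1],
  [[0,0,0],[0,-2,95],1],
  [[0,0,0],[0,-2,95],1],
  [[0,0,0],[0,-2,95],1],
  [[0,0,0],[0,-2,95],1],
])

```text
t: 2.47
ee_pos: [0.5626, 0.0305, 0.1929]
ee_rot: [0.061, 0.178, 0.932, 0.31]
ft_force: [-0.4, 0.3, 0.7]
opening: 1.003
```

```bash
python3 - <<'E'
from go import *
p,R,o=cur(); print(p,o["ft_force"])
for n in("side","top"): cv2.imwrite(f"pics/{n}3.png",ctrl.get_image(n)[:,:,::-1])
crop("pics/side3.png",260,150,340,240,6.6,"pics/s3.png")
crop("pics/top3.png",230,150,330,210,7.5,"pics/t3.png")
M=R.as_matrix()
for d in(-42,0,42):
    q=p+M@np.array([d,0,-13])*1e-3
    print(q.round(3),proj("side",q),proj("top",q))
E
```

```text
[0.56260505 0.03052173 0.19285264] [-0.38897622  0.31992398  0.68956972]
[0.599 0.008 0.203] [[282.9698063  202.01872549]] [[274.13765796 171.74846416]]
[0.56  0.023 0.203] [[295.33217373 207.61115994]] [[268.96277001 184.84056463]]
[0.521 0.039 0.203] [[308.02225019 213.35244446]] [[263.75549592 198.01920883]]
```

View pics/s3.png

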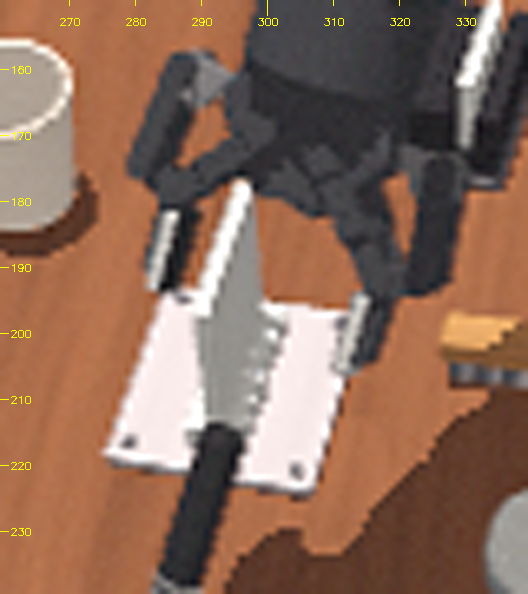

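View pics/t3.png

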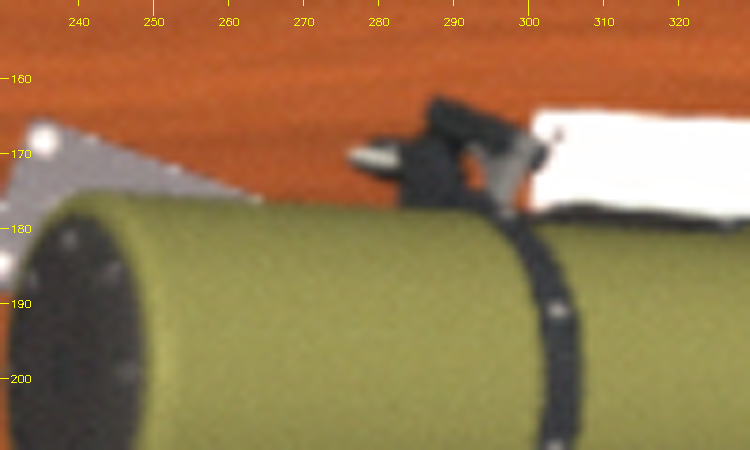

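Emit:
jog_arm([
  [[0,0,0],[0,0,-10],-1],
  [[0,0,0],[0,0,-10],-1],
  [[0,0,0],[0,0,-10],-1],
  [[0,0,0],[0,0,-10],-1],
  [[0,0,0],[0,0,-10],-1],
  [[0,0,0],[0,0,-10],-1],
  [[0,0,0],[0,0,-10],-1],
  [[0,0,0],[0,0,-10],-1],
])

```text
t: 3.23
ee_pos: [0.5602, 0.025, 0.1985]
ee_rot: [0.059, 0.179, 0.932, 0.31]
ft_force: [0.5, -0.2, -0.7]
opening: 0.001
```

```bash
python3 - <<'E'
from go import *
p,R,o=cur(); print(p,o["ft_force"],o["opening"])
for n in("side",): cv2.imwrite(f"pics/{n}4.png",ctrl.get_image(n)[:,:,::-1])
crop("pics/side4.png",260,150,340,240,6.6,"pics/s4.png")
print(proj("side",p),proj("top",p))
E
```

```text
[0.56023525 0.02500856 0.19854544] [ 0.46782212 -0.22194687 -0.73806177] 0.0007200745470321528
[[295.14451812 209.08653434]] [[268.53256841 184.89390852]]
```

View pics/s4.png

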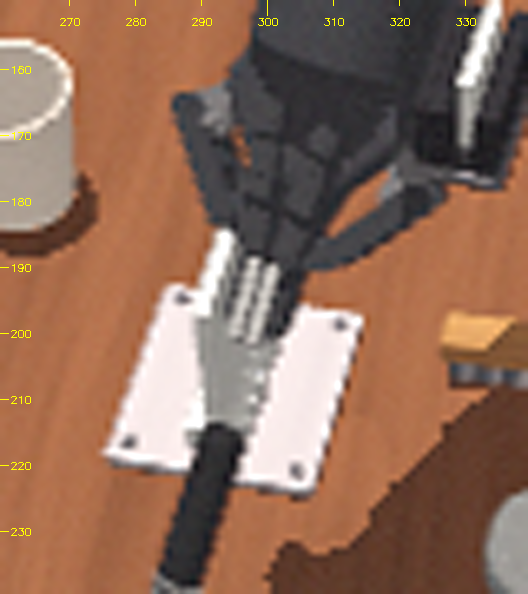

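```bash
python3 - <<'E'
from go import *
p,R,o=cur(); M=R.as_matrix()
c,d=ray("side",(298.5,201)); q=c+d*(d@(p-c)); print("closest",q, (q-p)*1000, "tool",M.T@(q-p)*1000)
# base pixel check: project base axis point and table points
print(proj("side",[[0,0,0],[0,0,.2]]),proj("top",[[0,0,0]]))
cv2.imwrite("pics/top4.png",ctrl.get_image("top")[:,:,::-1])
E
```

```text
closest [0.55315908 0.00564435 0.21256109] [ -7.09768837 -19.33366486  13.99848441] tool [ -0.54769356  -8.08834771 -23.54578532]
[[476.01661028 259.95257808]
 [498.87025656 222.5071773 ]] [[282.61963629 361.55784018]]
```

View pics/side4.png

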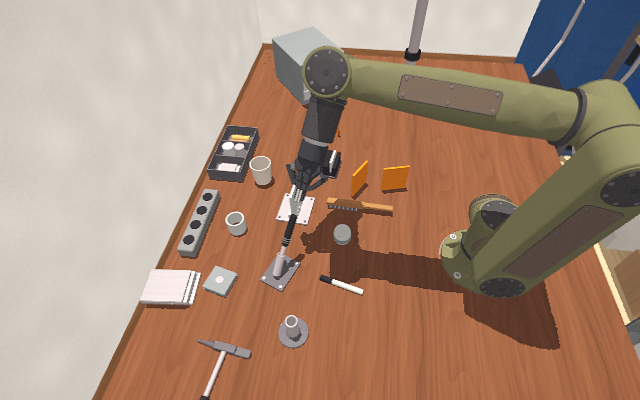

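View pics/top4.png

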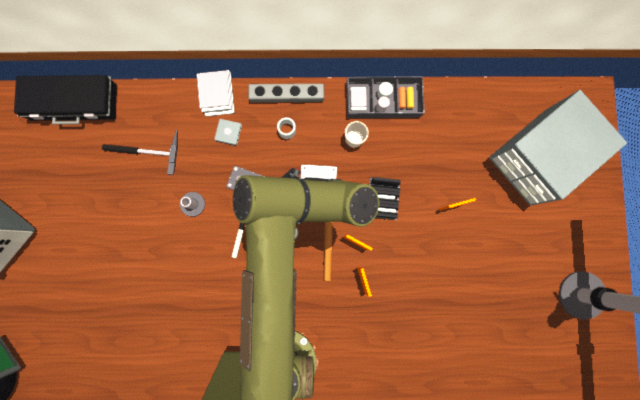

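```bash
python3 - <<'E'
from go import *
a=np.array([.1615,.5775,.2067]); x=np.array([-.269,-.963,0])
for dz in(0,.013,.04,.06):
    print(dz,[proj("top",a+[0,0,dz]+x*s).round(1).tolist() for s in(-.05,0,.05)])
crop("pics/top0.png",30,305,130,375,7.5,"pics/g0.png")
E
```

```text
0 [[[57.7, 321.2]], [[74.5, 325.8]], [[91.3, 330.4]]]
0.013 [[[55.1, 322.0]], [[72.0, 326.6]], [[89.0, 331.2]]]
0.04 [[[49.4, 323.7]], [[66.7, 328.4]], [[84.1, 333.1]]]
0.06 [[[45.1, 324.9]], [[62.6, 329.7]], [[80.3, 334.6]]]
```

View pics/g0.png

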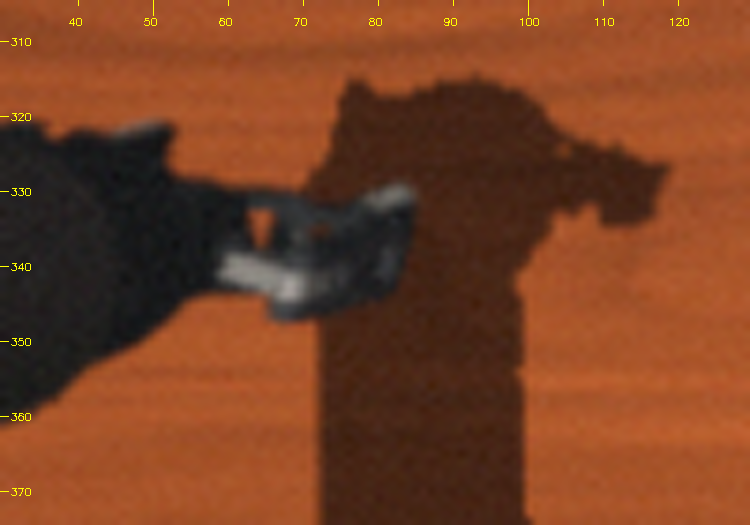

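Even shut, the tips show at (298.5,201), about 24 mm behind the projected TCP at (295,209). I'll open, move forward over the rod and check against the rod directly.

Emit:
jog_arm([
  [[0,0,0],[0,0,-10],1],
  [[0,0,0],[0,0,-10],1],
  [[0,0,0],[0,0,-10],1],
  [[0,0,0],[0,0,-10],1],
  [[0,0,0],[0,0,-10],1],
  [[0,0,0],[0,0,20],1],
  [[0,0,0],[0,0,50],1],
  [[0,0,0],[0,0,70],1],
  [[0,0,0],[0,0,70],1],
  [[0,0,0],[0,0,70],1],
])

```text
t: 4.17
ee_pos: [0.5752, 0.0643, 0.1416]
ee_rot: [0.058, 0.178, 0.932, 0.31]
ft_force: [0.0, -0.5, 0.7]
opening: 1.001
```

```bash
python3 - <<'E'
from go import *
p,R,o=cur(); print(p,o["ft_force"],o["opening"])
rr,r=rodR(37,-112); g=np.array([.5728,.055,.156]); rel(g-.019*r,rr)
for n in("side","top"): cv2.imwrite(f"pics/{n}5.png",ctrl.get_image(n)[:,:,::-1])
crop("pics/side5.png",255,160,335,250,6.6,"pics/s5.png")
print(proj("side",p),proj("top",p))
E
```

```text
[0.57515708 0.06430673 0.14155091] [ 0.02103694 -0.54177255  0.67330967] 1.0010538337945454
rotvec [-0.004, -0.006, 0.004] shift mm [-1.3, 1.1, 1.7]
[[288.90252881 231.2376764 ]] [[257.59024258 182.88566726]]
```

View pics/s5.png

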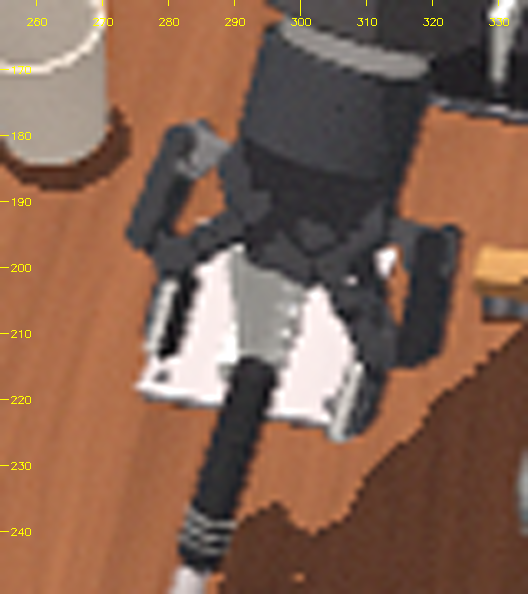

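Side view: the open tips, at (279.5,213) and (305,226), sit only about 16 mm past the rod end at (293,214.5), and the palm is at v≈196. So the visible gripper is about 23 mm short of nominal. I'll go 20 mm deeper and grip.

Emit:
jog_arm([
  [[0,0,0],[-1,1,10],1],
  [[0,0,0],[-1,1,21],1],
  [[0,0,0],[-1,1,21],1],
  [[0,0,0],[-1,1,21],-1],
  [[0,0,0],[-1,1,21],-1],
  [[0,0,0],[-1,1,21],-1],
  [[0,0,0],[-1,1,21],-1],
  [[0,0,0],[-1,1,21],-1],
  [[0,0,0],[-1,1,21],-1],
  [[0,0,0],[-1,1,21],-1],
], newtons=50)

```text
t: 5.1
ee_pos: [0.5822, 0.0758, 0.1269]
ee_rot: [0.06, 0.179, 0.932, 0.31]
ft_force: [2.4, -0.4, -0.7]
opening: 0.243
```

```bash
python3 - <<'E'
from go import *
p,R,o=cur(); print(p,o["ft_force"],o["opening"],o["wrist_torque"])
for n in("side",): cv2.imwrite(f"pics/{n}6.png",ctrl.get_image(n)[:,:,::-1])
crop("pics/side6.png",255,170,335,260,6.6,"pics/s6.png")
E
```

```text
[0.58222565 0.07577849 0.126912  ] [ 2.37239147 -0.40501657 -0.6575894 ] 0.24331125552175042 [-1.72325579 -0.09917561 -0.54572365]
```

View pics/s6.png

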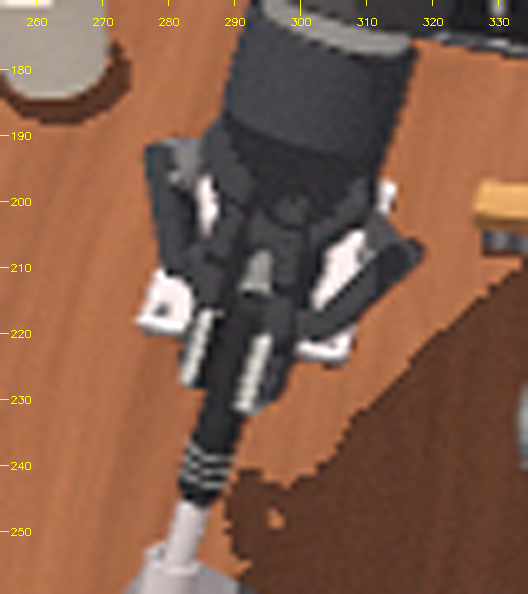

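Gripped: opening 0.243 is about 21 mm against the 22 mm grip. The pads, tips at (288,230), centre about 30 mm below the rod end at (293,214.5). Next I draw the rod out along its axis.

Emit:
jog_arm([
  [[0,0,0],[0,0,-8],-1],
  [[0,0,0],[0,0,-20],-1],
  [[0,0,0],[0,0,-40],-1],
  [[0,0,0],[0,0,-60],-1],
  [[0,0,0],[0,0,-80],-1],
  [[0,0,0],[0,0,-100],-1],
  [[0,0,0],[0,0,-110],-1],
  [[0,0,0],[0,0,-110],-1],
])

```text
t: 5.82
ee_pos: [0.5577, 0.0135, 0.2167]
ee_rot: [0.061, 0.179, 0.932, 0.31]
ft_force: [0.7, -0.1, -0.2]
opening: 0.241
```

```bash
python3 - <<'E'
from go import *
p,R,o=cur(); print(p,o["ft_force"],o["opening"],o["joint_pos"])
for n in("side",): cv2.imwrite(f"pics/{n}7.png",ctrl.get_image(n)[:,:,::-1])
crop("pics/side7.png",250,140,340,280,4.2,"pics/s7.png")
# upright above the cup, foot ~60 above mouth: TCP z = .086+.06+.125
q1=np.arctan2(.302,.528)
rel([.528,.302,.275],down(158))
rel([.528,.302,.275],down(180))
E
```

```text
[0.55766095 0.01347807 0.21674691] [ 0.6710431  -0.11909611 -0.17352938] 0.2406529183428216 [-0.06482239 -0.19060657 -0.04926817 -0.60763603 -1.49723174 -0.33551309]
rotvec [0.643, -0.001, 0.004] shift mm [133.9, 241.0, 105.7]
rotvec [0.635, 0.123, -0.366] shift mm [133.9, 241.0, 105.7]
```

View pics/s7.png

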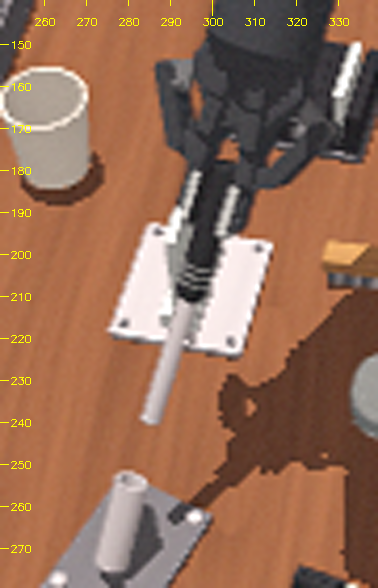

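The rod is clear: foot at (286,240), tube mouth at (280,252). Next I lift it, turn it upright and carry it over the cup.

Emit:
jog_arm([
  [[0,0,0],[0,24,-32],-1],
  [[0.1,0,0],[10,50,-40],-1],
  [[0.22,0,0],[35,80,-20],-1],
  [[0.34,0,0],[60,110,0],-1],
  [[0.46,0,0],[85,145,30],-1],
  [[0.58,0,0],[105,180,60],-1],
  [[0.643,0,0],[120,212,85],-1],
  [[0.643,0,0],[134,241,106],-1],
  [[0.643,0,0],[134,241,106],-1],
  [[0.643,0,0],[134,241,106],-1],
  [[0.643,0,0],[134,241,106],-1],
])

```text
t: 6.78
ee_pos: [0.5262, 0.3055, 0.2705]
ee_rot: [-0.002, 0.186, 0.983, -0.002]
ft_force: [0.3, -0.6, -1.2]
opening: 0.244
```

```bash
python3 - <<'E'
from go import *
p,R,o=cur(); print(p,o["ft_force"],o["opening"],o["joint_pos"])
rel([.528,.302,.275],down(158))
for n in("side","top"): cv2.imwrite(f"pics/{n}8.png",ctrl.get_image(n)[:,:,::-1])
crop("pics/side8.png",250,190,350,350,3.7,"pics/s8.png")
crop("pics/top8.png",165,170,245,230,8,"pics/t8.png")
E
```

```text
[0.52621519 0.30554786 0.27048211] [ 0.31217316 -0.6344117  -1.16984847] 0.2444348088192446 [ 8.54073488e-01  8.47878947e-02  2.46470306e-01 -1.29493800e-03
 -1.73805109e+00 -1.22832041e+00]
rotvec [-0.005, -0.003, 0.01] shift mm [-2.9, -2.7, -4.5]
```

View pics/s8.png

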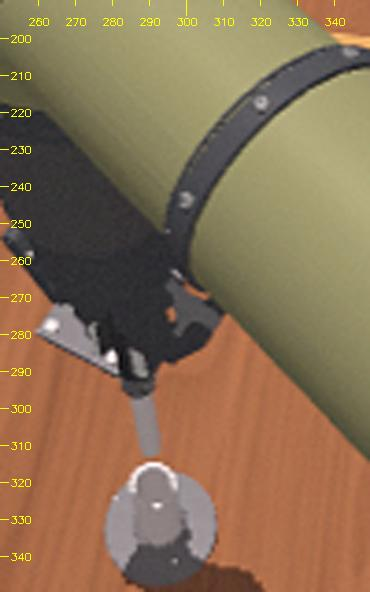

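View pics/t8.png

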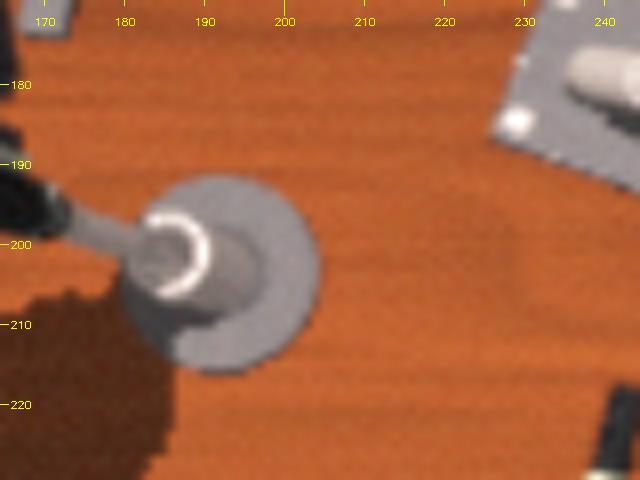

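```bash
python3 - <<'E'
from go import *
for z in(.1,.12,.14,.16): print(z,proj("side",[.5262,.3055,z]),proj("top",[.5262,.3055,z]))
crop("pics/top8.png",168,185,208,215,16,"pics/t8.png")
crop("pics/side8.png",275,290,310,350,9,"pics/s8.png")
E
```

```text
0.1 [[290.79427243 319.87759081]] [[183.1163346  201.01932193]]
0.12 [[290.21067137 316.80562954]] [[181.26316343 200.35161405]]
0.14 [[289.6075121  313.63111665]] [[179.35545466 199.66422439]]
0.16 [[288.98379181 310.3488147 ]] [[177.39076881 198.95627112]]
```

View pics/t8.png

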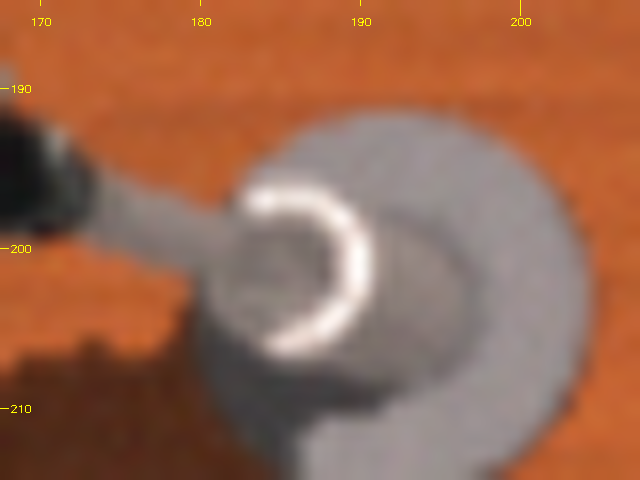

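View pics/s8.png

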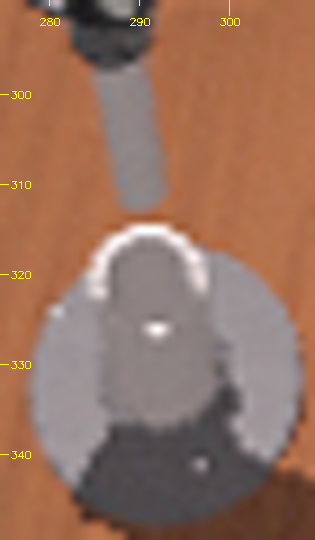

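Emit:
jog_arm([
  [[-0.005,-0.003,0],[-3,-3,15],-1],
  [[-0.005,-0.003,0],[-3,-3,35],-1],
  [[-0.005,-0.003,0],[-3,-3,50],-1],
  [[-0.005,-0.003,0],[-3,-3,50],-1],
  [[-0.005,-0.003,0],[-3,-3,50],-1],
])

```text
t: 7.3
ee_pos: [0.5293, 0.2971, 0.2242]
ee_rot: [0.002, 0.189, 0.982, 0.002]
ft_force: [0.4, -0.4, -0.3]
opening: 0.242
```

```bash
python3 - <<'E'
from go import *
p,R,o=cur(); print(p,o["ft_force"],o["opening"])
rel([.528,.302,.21],down(158))
for n in("side","top"): cv2.imwrite(f"pics/{n}9.png",ctrl.get_image(n)[:,:,::-1])
crop("pics/top9.png",168,185,208,215,12,"pics/t9.png")
crop("pics/side9.png",275,300,310,350,9,"pics/s9.png")
E
```

```text
[0.52934598 0.29711593 0.22423766] [ 0.43433602 -0.40954418 -0.25549218] 0.2423993530711544
rotvec [0.004, 0.003, 0.004] shift mm [3.1, 4.0, 14.2]
```

View pics/t9.png

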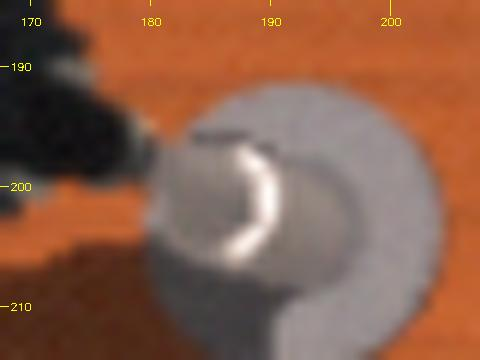

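View pics/s9.png

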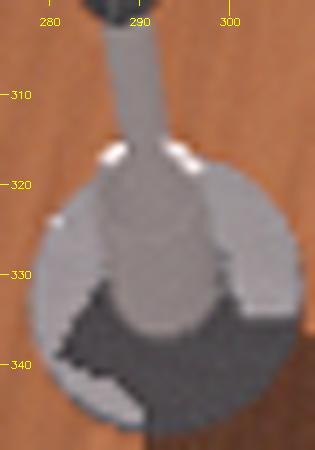

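Emit:
jog_arm([
  [[0.004,0.003,0],[2,4,0],-1],
  [[0.004,0.003,0],[2,4,0],-1],
  [[0.004,0.003,0],[2,4,0],-1],
])

```text
t: 7.65
ee_pos: [0.5291, 0.3035, 0.2248]
ee_rot: [0.0, 0.188, 0.982, 0.001]
ft_force: [0.1, 0.4, -0.8]
opening: 0.246
```

```bash
python3 - <<'E'
from go import *
p,R,o=cur(); print(p,o["ft_force"],o["opening"])
rel([.528,.302,.21],down(158))
for n in("side","top"): cv2.imwrite(f"pics/{n}9.png",ctrl.get_image(n)[:,:,::-1])
crop("pics/top9.png",168,185,208,215,12,"pics/t9.png")
crop("pics/side9.png",275,300,310,350,9,"pics/s9.png")
E
```

```text
[0.52907962 0.30351461 0.22478702] [ 0.13086324  0.38279122 -0.77146559] 0.24637649717195365
rotvec [0.002, 0.0, 0.005] shift mm [0.4, -1.8, 14.8]
```

View pics/t9.png

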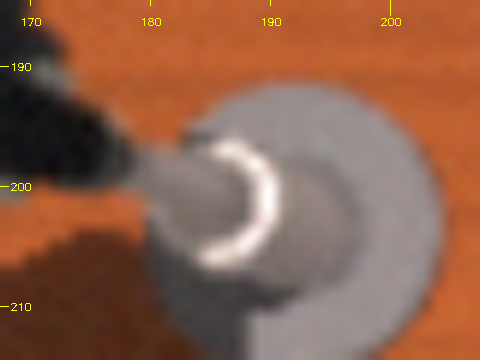

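View pics/s9.png

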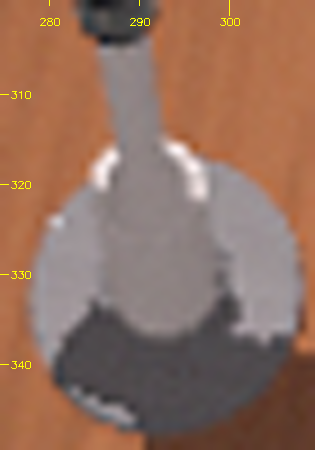

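The rod sits over the mouth in both views: side (290.5,316) against mouth centre 290.6, top (183,200) heading into (185,201). Next I lower it.

Emit:
jog_arm([
  [[0,0,0],[0,-1,12],-1],
  [[0,0,0],[0,-1,25],-1],
  [[0,0,0],[0,-1,40],-1],
  [[0,0,0],[0,-1,55],-1],
  [[0,0,0],[0,-1,70],-1],
  [[0,0,0],[0,-1,80],-1],
  [[0,0,0],[0,-1,80],-1],
  [[0,0,0],[0,-1,80],-1],
])

```text
t: 8.42
ee_pos: [0.5286, 0.3021, 0.1442]
ee_rot: [0.0, 0.188, 0.982, 0.0]
ft_force: [0.7, 0.2, 0.4]
opening: 0.243
```

```bash
python3 - <<'E'
from go import *
p,R,o=cur(); print(p,o["ft_force"],o["opening"])
for n in("side",): cv2.imwrite(f"pics/{n}10.png",ctrl.get_image(n)[:,:,::-1])
crop("pics/side10.png",260,280,320,350,8,"pics/s10.png")
E
```

```text
[0.52858082 0.3020709  0.14422766] [0.70570462 0.24964543 0.42995953] 0.24275950210449154
```

View pics/s10.png

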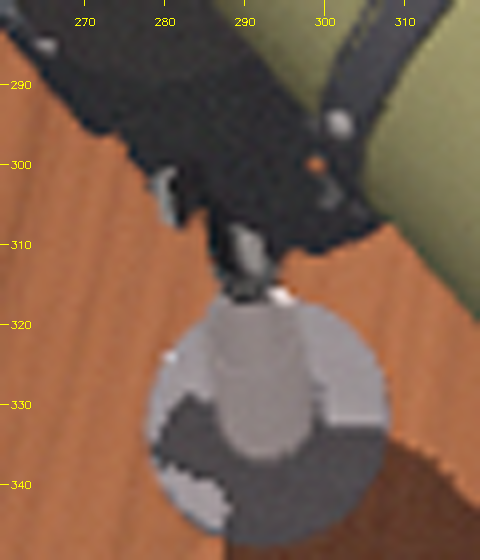

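Emit:
jog_arm([
  [[0,0,0],[0,0,2],-1],
  [[0,0,0],[0,0,4],-1],
  [[0,0,0],[0,0,6],-1],
  [[0,0,0],[0,0,6],-1],
])

```text
t: 8.8
ee_pos: [0.5284, 0.3022, 0.1379]
ee_rot: [-0.0, 0.188, 0.982, 0.0]
ft_force: [0.6, -0.5, -1.5]
opening: 0.242
```

Emit:
jog_arm([
  [[0,0,0],[0,0,2],-1],
  [[0,0,0],[0,0,4],-1],
  [[0,0,0],[0,0,4],-1],
])

```text
t: 9.05
ee_pos: [0.5288, 0.3023, 0.1345]
ee_rot: [0.0, 0.188, 0.982, 0.001]
ft_force: [0.8, 0.8, -0.0]
opening: 0.24
```

Emit:
jog_arm([
  [[0,0,0],[0,0,2],-1],
  [[0,0,0],[0,0,4],-1],
  [[0,0,0],[0,0,4],-1],
])

```text
t: 9.3
ee_pos: [0.5297, 0.3027, 0.1343]
ee_rot: [0.002, 0.188, 0.982, 0.002]
ft_force: [-2.6, 0.6, 13.4]
opening: 0.244
```

A 13 N contact at TCP z = 0.134 matches the expected floor (0.132 to 0.137). I ease off, open and back up.

Emit:
jog_arm([
  [[0,0,0],[0,0,-3],-1],
  [[0,0,0],[0,0,-3],-1],
  [[0,0,0],[0,0,-3],0.2],
  [[0,0,0],[0,0,-3],0.6],
  [[0,0,0],[0,0,-3],0.6],
  [[0,0,0],[0,0,-3],0.6],
  [[0,0,0],[0,0,-15],0.6],
  [[0,0,0],[0,0,-45],0.6],
  [[0,0,0],[0,0,-80],0.6],
  [[0,0,0],[0,0,-110],0.6],
  [[0,0,0],[0,0,-110],1],
])

```text
t: 10.22
ee_pos: [0.5308, 0.3025, 0.2493]
ee_rot: [0.004, 0.189, 0.982, 0.004]
ft_force: [0.4, -0.4, 1.3]
opening: 0.919
```

```bash
python3 - <<'E'
from go import *
p,R,o=cur(); print(p,o["ft_force"],o["opening"])
for n in("side","top"): cv2.imwrite(f"pics/{n}11.png",ctrl.get_image(n)[:,:,::-1])
crop("pics/side11.png",250,230,340,350,5,"pics/s11.png")
# next: above plate. true tips are 24mm behind reported TCP
rel([.5995,-.126,.20],down(175.7))
E
```

```text
[0.53076901 0.30248336 0.24934568] [ 0.44546414 -0.42359656  1.29795409] 0.9189784223185152
rotvec [0.004, 0.002, -0.304] shift mm [-223.9, -372.4, 41.5]
```

View pics/s11.png

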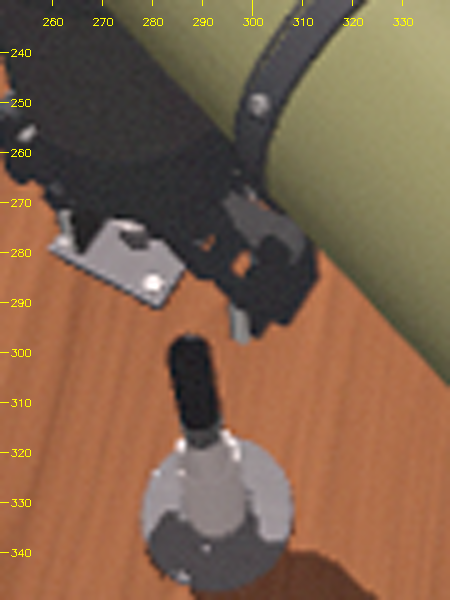

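The rod stands grip end up in the cup, grip end at (287,298). On to the plate.

Emit:
jog_arm([
  [[0,0,0],[-10,-20,-20],1],
  [[0,0,-0.1],[-35,-60,-20],1],
  [[0,0,-0.2],[-60,-95,-10],1],
  [[0,0,-0.304],[-224,-372,41],1],
  [[0,0,-0.304],[-224,-372,41],1],
  [[0,0,-0.304],[-224,-372,41],1],
  [[0,0,-0.304],[-224,-372,41],1],
  [[0,0,-0.304],[-224,-372,41],1],
  [[0,0,-0.304],[-224,-372,41],1],
  [[0,0,-0.304],[-224,-372,41],1],
  [[0,0,-0.304],[-224,-372,41],1],
  [[0,0,-0.304],[-224,-372,41],1],
])

```text
t: 11.32
ee_pos: [0.5978, -0.1322, 0.1954]
ee_rot: [-0.003, 0.04, 0.999, -0.0]
ft_force: [0.5, 2.6, -1.9]
opening: 0.998
```

Emit:
jog_arm([
  [[0,0,0],[0,0,0],1],
  [[0,0,0],[0,0,0],1],
  [[0,0,0],[0,0,0],1],
  [[0,0,0],[0,0,0],1],
])

```text
t: 11.65
ee_pos: [0.5992, -0.125, 0.1992]
ee_rot: [0.0, 0.036, 0.999, 0.001]
ft_force: [-0.1, 0.1, 0.1]
opening: 1.003
```

```bash
python3 - <<'E'
from go import *
p,R,o=cur(); print(p,o["ft_force"],o["opening"])
rel([.5995,-.126,.20],down(176.))
for n in("side",): cv2.imwrite(f"pics/{n}12.png",ctrl.get_image(n)[:,:,::-1])
crop("pics/side12.png",250,120,350,240,5,"pics/s12.png")
E
```

```text
[ 0.59921842 -0.12500816  0.19918472] [-0.13155533  0.07240204  0.12770474] 1.0028522402129314
rotvec [0.001, 0.001, -0.003] shift mm [-0.4, -1.0, -0.8]
```

View pics/s12.png

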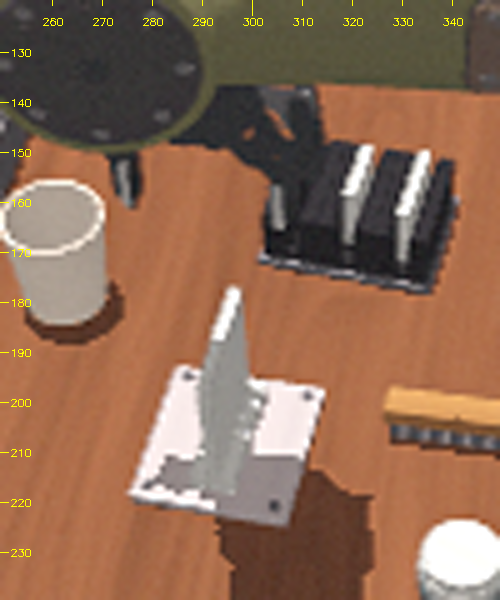

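The fingers, at (275,160) and (306,166), straddle the plate top. I descend and grip.

Emit:
jog_arm([
  [[0,0,0],[0,-1,30],1],
  [[0,0,0],[0,-1,60],1],
  [[0,0,0],[0,-1,90],1],
  [[0,0,0],[0,-1,115],1],
  [[0,0,0],[0,-1,130],1],
  [[0,0,0],[0,-1,139],1],
  [[0,0,0],[0,-1,139],1],
  [[0,0,0],[0,-1,139],1],
])

```text
t: 12.37
ee_pos: [0.5995, -0.1268, 0.0608]
ee_rot: [0.0, 0.037, 0.999, 0.0]
ft_force: [0.1, 0.1, 0.9]
opening: 0.995
```

```bash
python3 - <<'E'
from go import *
p,R,o=cur(); print(p,o["ft_force"],o["opening"])
for n in("side",): cv2.imwrite(f"pics/{n}13.png",ctrl.get_image(n)[:,:,::-1])
crop("pics/side13.png",250,140,340,240,6,"pics/s13.png")
E
```

```text
[ 0.59949667 -0.12677743  0.06075328] [0.14140136 0.14491549 0.90922935] 0.9953598301454799
```

View pics/s13.png

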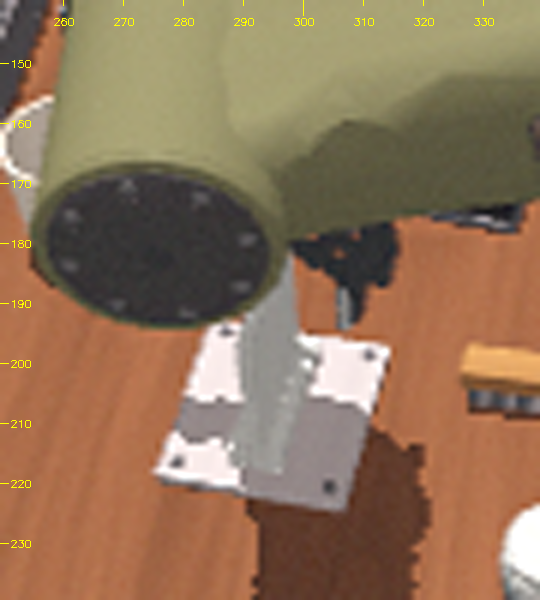

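Emit:
jog_arm([
  [[0,0,0],[0,0,0],-1],
  [[0,0,0],[0,0,0],-1],
  [[0,0,0],[0,0,0],-1],
  [[0,0,0],[0,0,0],-1],
  [[0,0,0],[0,0,0],-1],
  [[0,0,0],[0,0,0],-1],
  [[0,0,0],[0,0,0],-1],
  [[0,0,0],[0,0,0],-1],
], newtons=60)

```text
t: 13.08
ee_pos: [0.5993, -0.1271, 0.06]
ee_rot: [0.0, 0.037, 0.999, 0.0]
ft_force: [-0.2, -0.1, 0.6]
opening: 0.086
```

```bash
python3 - <<'E'
from go import *
p,R,o=cur(); print(p,o["ft_force"],o["opening"],o["wrist_torque"])
for n in("side",): cv2.imwrite(f"pics/{n}14.png",ctrl.get_image(n)[:,:,::-1])
crop("pics/side14.png",250,140,340,240,6,"pics/s14.png")
for z in(.06,.08,.1): print(proj("side",[.556,-.127,z]))
E
```

```text
[ 0.59928179 -0.1271499   0.06004225] [-0.18208853 -0.0940651   0.59854938] 0.08569714397724158 [-0.04555204 -0.20903375 -0.00929564]
[[307.12856405 199.34483162]]
[[306.89165171 195.55310866]]
[[306.64876893 191.66622794]]
```

View pics/s14.png

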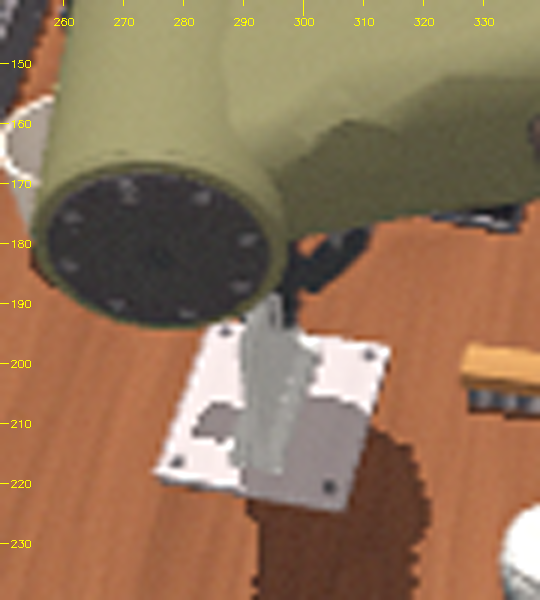

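Gripped: opening 0.086 is about 7.3 mm on the 8 mm plate, with no side force. Before moving I'll refine the slot position from the two short plates in the first pictures.

```bash
python3 - <<'E'
from go import *
t=cv2.imread("pics/top0.png"); s=cv2.imread("pics/side0.png")
g=t[170:225,360:410].min(2); m=((g>150)*255).astype(np.uint8)
n,l,st,c=cv2.connectedComponentsWithStats(m)
yaw=np.radians(-7.7); ex=np.array([np.cos(yaw),np.sin(yaw)]); ey=np.array([-np.sin(yaw),np.cos(yaw)])
for i in range(1,n):
    if st[i,4]<15: continue
    ys,xs=np.nonzero(l==i); w=g[ys,xs].astype(float)-60; u=(xs*w).sum()/w.sum()+360; v=(ys*w).sum()/w.sum()+170
    r=cv2.minAreaRect(np.c_[xs,ys].astype(np.float32)); vx=cv2.fitLine(np.c_[xs,ys].astype(np.float32),cv2.DIST_L2,0,.01,.01).ravel()
    P0=onz("top",(u-5*vx[0],v-5*vx[1]),.062);P1=onz("top",(u+5*vx[0],v+5*vx[1]),.062); d=P0-P1
    print(st[i],u,v,r,[onz("top",(u,v),z).round(4) for z in(.057,.067)],"yaw",np.degrees(np.arctan2(-d[0],d[1])))
gs=cv2.cvtColor(s,cv2.COLOR_BGR2GRAY)[140:185,295:350]; m=((gs>215)*255).astype(np.uint8)
n,l,st,c=cv2.connectedComponentsWithStats(m)
for i in range(1,n):
    if st[i,4]>8: print("side",st[i],c[i]+[295,140],[onz("side",c[i]+[295,140],z).round(4) for z in(.057,.067)])
E
```

```text
[17 25 18  4 58] 385.7794335339978 196.42534293891248 ((25.5, 26.5), (3.0, 17.0), 90.0) [array([ 0.5372, -0.3483,  0.057 ]), array([ 0.5361, -0.3465,  0.067 ])] yaw -5.739562038498537
[14 37 23  6 75] 384.6824418066903 209.48597194388776 ((24.99390411376953, 39.55488204956055), (22.196741104125977, 3.312946081161499), 6.34019136428833) [array([ 0.4939, -0.3433,  0.057 ]), array([ 0.4931, -0.3416,  0.067 ])] yaw -7.255475078484569
side [24  9  5 10 19] [321.36842105 153.73684211] [array([ 0.539 , -0.3579,  0.057 ]), array([ 0.5374, -0.3475,  0.067 ])]
side [35 10  6 13 27] [332.59259259 155.85185185] [array([ 0.4954, -0.3518,  0.057 ]), array([ 0.4943, -0.3414,  0.067 ])]
side [ 0 38  3  7 12] [295.75       180.58333333] [array([ 0.6107, -0.2097,  0.057 ]), array([ 0.6084, -0.2008,  0.067 ])]
```

Emit:
jog_arm([
  [[0,0,0],[0,0,-6],-1],
  [[0,0,0],[0,0,-18],-1],
  [[0,0,0],[0,0,-35],-1],
  [[0,0,0],[0,0,-60],-1],
  [[0,0,0],[0,0,-85],-1],
  [[0,0,0],[0,0,-105],-1],
  [[0,0,0],[0,0,-105],-1],
])

```text
t: 13.72
ee_pos: [0.6007, -0.128, 0.1718]
ee_rot: [0.004, 0.037, 0.999, -0.0]
ft_force: [0.2, -0.5, -0.6]
opening: 0.084
```

```bash
python3 - <<'E'
from go import *
p,R,o=cur(); print(p,o["ft_force"],o["opening"])
rel([.579,-.3524,.168],down(172.4))
E
```

```text
[ 0.6007017  -0.12798435  0.17178145] [ 0.23983864 -0.49494932 -0.58562103] 0.08407914633465868
rotvec [0.0, 0.008, 0.058] shift mm [4.9, -225.4, 3.8]
```

Emit:
jog_arm([
  [[0,0,0.01],[0,-15,0],-1],
  [[0,0,0.02],[0,-45,0],-1],
  [[0,0,0.03],[2,-80,0],-1],
  [[0,0,0.04],[3,-115,0],-1],
  [[0,0.004,0.05],[4,-150,0],-1],
  [[0,0.004,0.058],[5,-185,0],-1],
  [[0,0.004,0.058],[5,-212,2],-1],
  [[0,0.004,0.058],[5,-225,2],-1],
  [[0,0.004,0.058],[5,-225,2],-1],
  [[0,0.004,0.058],[5,-225,2],-1],
  [[0,0.004,0.058],[5,-225,2],-1],
])

```text
t: 14.63
ee_pos: [0.5774, -0.3504, 0.1628]
ee_rot: [-0.002, 0.066, 0.998, 0.001]
ft_force: [0.0, 0.6, -1.2]
opening: 0.082
```

```bash
python3 - <<'E'
from go import *
p,R,o=cur(); print(p,o["ft_force"],o["opening"])
rel([.579,-.3524,.168],down(172.4))
for n in("side","top"): cv2.imwrite(f"pics/{n}15.png",ctrl.get_image(n)[:,:,::-1])
crop("pics/side15.png",280,90,360,190,6,"pics/s15.png")
crop("pics/top15.png",350,160,430,230,8,"pics/t15.png")
E
```

```text
[ 0.57735301 -0.3503969   0.16275195] [ 0.01820117  0.56975216 -1.22480098] 0.08199997192749738
rotvec [0.001, -0.004, 0.0] shift mm [-1.9, -1.8, -5.3]
```

View pics/s15.png

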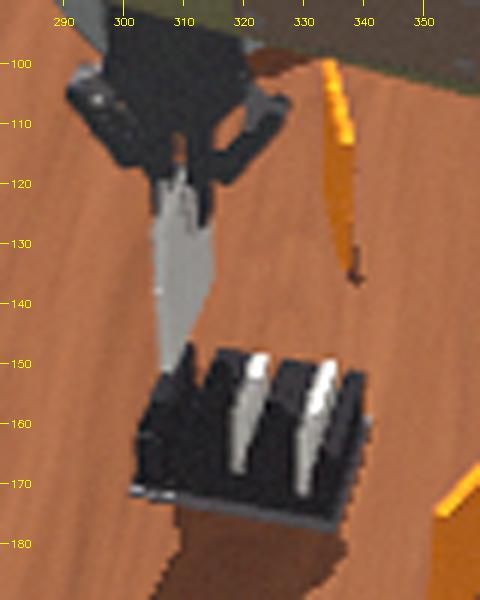

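View pics/t15.png

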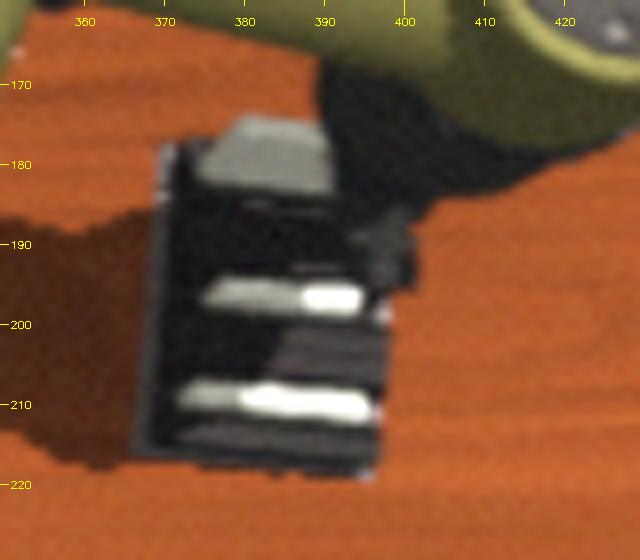

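```bash
python3 - <<'E'
from go import *
p,R,o=cur(); M=R.as_matrix(); print(p)
f=p-[0,0,.052]
for sx in(-4,4):
  for sy in(45,-45):
    q=p+M@np.array([sx,sy,52])*1e-3; print(sx,sy,q.round(4),proj("side",q),proj("top",q), "top-edge",proj("side",q+[0,0,.11]))
crop("pics/side15.png",295,110,325,160,12,"pics/s15.png")
crop("pics/top15.png",360,165,400,195,16,"pics/t15.png")
E
```

```text
[ 0.57764551 -0.35006374  0.16305072]
-4 45 [ 0.5873 -0.3059  0.1111] [[305.97569798 151.52558151]] [[374.97348317 179.06141876]] top-edge [[304.60071831 127.56020073]]
-4 -45 [ 0.5755 -0.3951  0.111 ] [[312.93530146 135.58390474]] [[402.87535935 182.37425321]] top-edge [[312.0708807  111.59536221]]
4 45 [ 0.5794 -0.3049  0.1111] [[308.09924302 151.90659137]] [[374.71964093 181.52160104]] top-edge [[306.86699247 127.93834724]]
4 -45 [ 0.5676 -0.3941  0.111 ] [[314.98159415 135.93235105]] [[402.63939184 184.83420281]] top-edge [[314.24949926 111.93891666]]
```

View pics/s15.png

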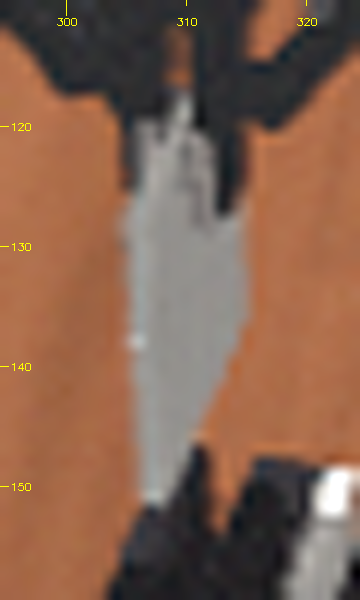

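View pics/t15.png

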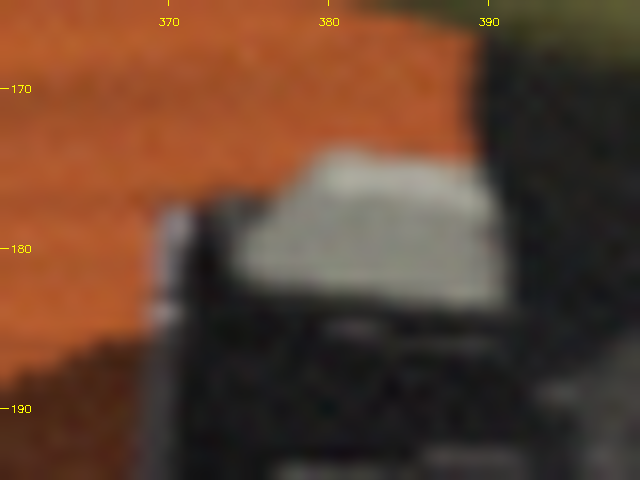

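The plate foot matches prediction: corners at (306,151.3) and (308.3,151.7) against predicted (306,151.5) and (308.1,151.9). I make a small correction and descend to just above the mouth.

Emit:
jog_arm([
  [[0,0,0],[-1,-2,10],-1],
  [[0,0,0],[-1,-2,30],-1],
  [[0,0,0],[-1,-2,45],-1],
  [[0,0,0],[-1,-2,50],-1],
  [[0,0,0],[-1,-2,50],-1],
  [[0,0,0],[-1,-2,50],-1],
  [[0,0,0],[-1,-2,50],-1],
])

```text
t: 15.32
ee_pos: [0.5784, -0.3535, 0.1142]
ee_rot: [-0.001, 0.066, 0.998, -0.0]
ft_force: [0.5, 0.2, -0.9]
opening: 0.083
```

```bash
python3 - <<'E'
from go import *
p,R,o=cur(); print(p,o["ft_force"],o["opening"])
rel([.579,-.3524,.10],down(172.4))
for n in("side","top"): cv2.imwrite(f"pics/{n}16.png",ctrl.get_image(n)[:,:,::-1])
crop("pics/side16.png",290,120,350,190,8,"pics/s16.png")
crop("pics/top16.png",360,165,410,225,10,"pics/t16.png")
E
```

```text
[ 0.57839478 -0.35354888  0.11422098] [ 0.51471795  0.1607143  -0.92074891] 0.08341034041449712
rotvec [-0.0, -0.002, 0.0] shift mm [-0.5, 1.2, 14.2]
```

View pics/s16.png

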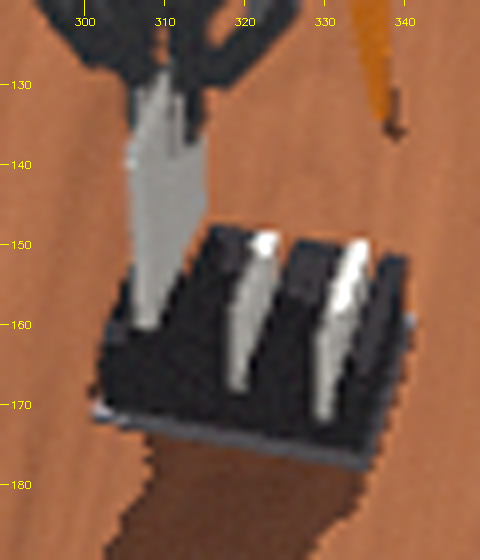

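View pics/t16.png

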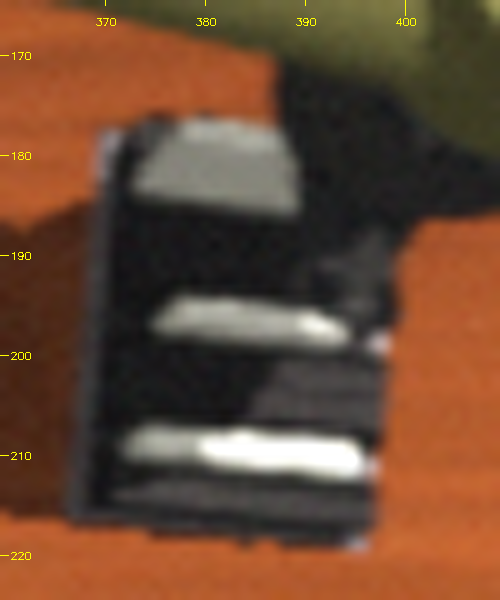

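Emit:
jog_arm([
  [[0,0,0],[-1,1,5],-1],
  [[0,0,0],[-1,1,10],-1],
  [[0,0,0],[-1,1,15],-1],
  [[0,0,0],[-1,1,20],-1],
  [[0,0,0],[-1,1,20],-1],
])

```text
t: 15.83
ee_pos: [0.5797, -0.3525, 0.0922]
ee_rot: [-0.001, 0.066, 0.998, 0.0]
ft_force: [4.1, -1.1, -2.0]
opening: 0.087
```

Emit:
jog_arm([
  [[0,0,0],[-0.5,0,3],-1],
  [[0,0,0],[-0.5,0,6],-1],
  [[0,0,0],[-0.5,0,10],-1],
  [[0,0,0],[-0.5,0,10],-1],
])

```text
t: 16.17
ee_pos: [0.5797, -0.3524, 0.0818]
ee_rot: [-0.002, 0.066, 0.998, 0.001]
ft_force: [4.2, -2.6, -3.7]
opening: 0.085
```

Entering smoothly with side force around 4 N. I continue to the floor, expected at TCP z ≈ 0.064.

Emit:
jog_arm([
  [[0,0,0],[-0.5,0,4],-1],
  [[0,0,0],[-0.5,0,8],-1],
  [[0,0,0],[-0.5,0,12],-1],
  [[0,0,0],[-0.5,0,15],-1],
  [[0,0,0],[-0.5,0,15],-1],
])

```text
t: 16.58
ee_pos: [0.5798, -0.3524, 0.0668]
ee_rot: [-0.002, 0.066, 0.998, 0.001]
ft_force: [4.7, -3.0, -4.2]
opening: 0.083
```

Emit:
jog_arm([
  [[0,0,0],[0,0,2],-1],
  [[0,0,0],[0,0,4],-1],
  [[0,0,0],[0,0,4],-1],
])

```text
t: 16.83
ee_pos: [0.58, -0.3527, 0.0641]
ee_rot: [-0.002, 0.066, 0.998, 0.0]
ft_force: [3.7, -2.0, 1.1]
opening: 0.086
```

Emit:
jog_arm([
  [[0,0,0],[0,0,2],-1],
  [[0,0,0],[0,0,2],-1],
  [[0,0,0],[0,0,2],-1],
])

```text
t: 17.08
ee_pos: [0.5801, -0.3528, 0.064]
ee_rot: [-0.001, 0.066, 0.998, -0.0]
ft_force: [1.5, 2.3, 8.3]
opening: 0.088
```

The floor is reached at TCP z = 0.064, as predicted, with 8 N up. I release and retreat.

Emit:
jog_arm([
  [[0,0,0],[0,0,-2],-1],
  [[0,0,0],[0,0,-2],0],
  [[0,0,0],[0,0,-2],0],
  [[0,0,0],[0,0,-2],0],
  [[0,0,0],[0,0,-2],0],
  [[0,0,0],[0,0,-10],0],
  [[0,0,0],[0,0,-35],0],
  [[0,0,0],[0,0,-70],0],
  [[0,0,0],[0,0,-105],0],
  [[0,0,0],[0,0,-140],0],
  [[0,0,0],[0,0,-160],0],
  [[0,0,0],[0,0,-160],0],
])

```text
t: 18.08
ee_pos: [0.5814, -0.3541, 0.2296]
ee_rot: [0.003, 0.067, 0.998, -0.002]
ft_force: [-0.5, -0.5, 1.4]
opening: 0.503
```

```bash
python3 - <<'E'
from go import *
p,R,o=cur(); print(p,o["ft_force"],o["opening"])
for n in("side","top"): cv2.imwrite(f"pics/{n}17.png",ctrl.get_image(n)[:,:,::-1])
crop("pics/side17.png",290,110,350,190,7,"pics/s17.png")
for sx in(-4,4):
    for sy in(45,-45):
        a=np.radians(-7.6); q=np.array([.5795,-.3525,.122])+np.array([np.cos(a)*sx-np.sin(a)*sy,np.sin(a)*sx+np.cos(a)*sy,0])*1e-3
        print(sx,sy,proj("side",q),proj("top",q))
E
```

```text
[ 0.58138865 -0.35406261  0.22958882] [-0.50732238 -0.51648859  1.39785133] 0.5032139479172405
-4 45 [[307.5189681  149.14429201]] [[375.9908715  180.34512847]]
-4 -45 [[314.48913449 133.19305836]] [[404.12317239 183.71939022]]
4 45 [[305.38608749 148.75653027]] [[376.25065089 177.86595499]]
4 -45 [[312.43409374 132.83806139]] [[404.36537466 181.24034253]]
```

View pics/s17.png

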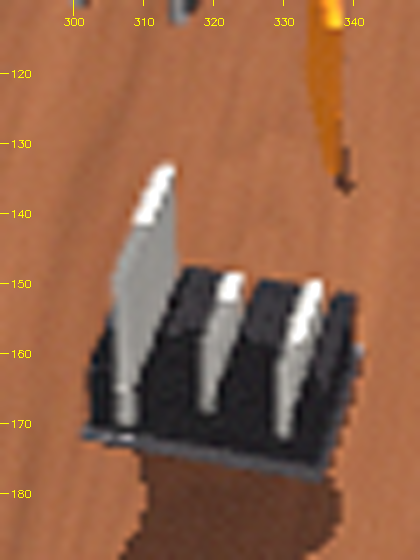

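View pics/side17.png

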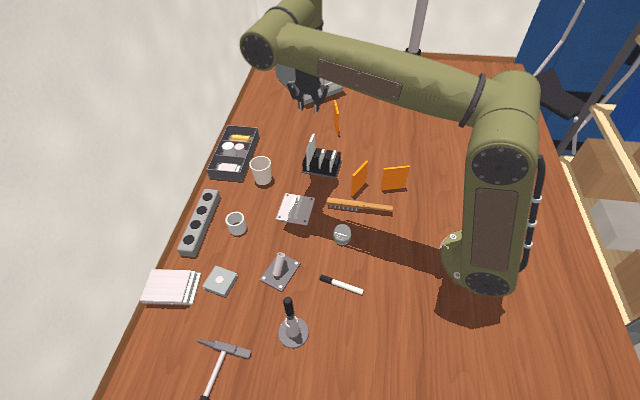

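The side view shows the plate in the far slot: foot at (307.5,170), far top edge at (313.5,133), where (313.5,133) is predicted for fully home. The rod stands in the cup at (289,310), grip up. The other objects look as they did, and the gripper is clear.

```bash
python3 -c "
from bench import ctrl
print(ctrl.sign_off(), ctrl.get_obs()['t'])"
```

```text
the job is handed in; nothing more can be done
the job is handed in; nothing more can be done
```

I put both parts away and handed the job in with the arm's clock at about 18 s; no verdict is reported.

- **Rod:** I drew it out along its own axis, turned it upright and lowered it into the cup until it touched the floor (13 N at TCP height 134 mm, 132–137 mm expected). Then I released it. The last picture shows it standing grip end up.
- **Plate:** I lifted it out of the T-joint base and lowered it into the empty slot, the one farthest from the robot. It touched the floor at TCP height 64 mm, as predicted (8 N). In the last picture its top edge lies where a fully home plate's should.
- **Everything else:** by eye, the other objects in the last side picture are where they were, and the open gripper is well clear. I did not look at the last top picture.

One check disagreed. In the pictures the gripper's tips sat about 24 mm behind the reported TCP, both open and shut. I set the grasp depths from what the pictures showed, and both grasps held. While the plate entered the slot there was a side force of about 4–5 N, which was gone after release.

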